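Unlock the potting bin and hang the dipper on its rim

ROBOT

A 7-joint arm with a two-finger parallel gripper is mounted at the origin on the work surface. World frame = base frame: x ahead of the robot, y to its left, z up, the work surface at z = 0. Lengths are in m, angles in rad, forces in N, time in s.
With the tool pointing down it reaches from about 0.425 to 0.95 m from the base axis. Payload 16.7 kg.
Tool frame: the origin (TCP) lies between the finger pads; the fingertips stand 14 mm ahead of it and the grasp point (between the pads) lies 5 mm behind it; z points along the fingers, y is the direction in which the jaws open and shut (so a half turn about z gives the same grasp; the last joint's range is limited). The gripper opens to 94 mm and grips with 3 to 60 N. Pads are 16 mm wide; open, the fingers measure 119 mm over their backs; the gripper's body (75 mm by 177 mm) begins 78 mm behind the grasp point.
Start: joints at [0.966, 0.426, 0.074, 1.606, -0.034, 1.111, -0.067], TCP at [0.297, -0.606, 0.219] pointing down, gripper open.
Joint ranges: [-2.85, 2.85], [-0.5, 2.14], [-1.23, 1.37], [0.21, 2.46], [-1.02, 4.16], [0.16, 2.05], [-2.73, 2.73]. Speed limits (rad/s): [1.89, 1.89, 2.39, 2.39, 3.01, 3.01, 3.01].

INTERFACE

Orientations are given as a unit quaternion [x, y, z, w].
In Python, from plant import readout, imaging, r gives the robot as it stands. The module is installed in compiled form; this text tells all that it offers.
- The arm moves only by the tool step_arm, never from a script. Its argument "deltas" is a list that holds one entry, the list of rows, each a list of 7 numbers: the turn, a rotation vector about the tool's x, y, z in units of 6 degrees (1.0 is 6 degrees), then the shift along the tool's x, y, z in units of 2.5 cm (1.0 is 2.5 cm), then the gripper's target within -1 to 1 (fully open at 1, half-way at 0, shut at -1). In form: [[[ax, ay, az, tx, ty, tz, jaw], ...]]. A call has 1 to 5 rows; each row shifts and turns the pose as measured when the row begins, along the tool's axes as they then stand; what a row does not reach is not made up. A row lasts 1/8 s, in which the tool goes at most 62.5 mm and 10.7 degrees, less where a joint would pass 70% of its speed; a pose out of reach is approached as far as the arm can. A call with a number of a shift or a turn outside -1 to 1 is refused whole. A call with a gripper value outside its range is refused whole. The fingers move at their own pace and stop on an object; "grip_force" is the grip in N (left out, the last holds). Time passes only in rows, so rows that do not move let the fingers close. It gives the time, the measured TCP pose, the force and the opening at its end, in the units of the state.
- readout.state(): the state, without advancing time (a new reading comes with each control period).
- imaging.camera(name): name is "scene" or "top"; returns a dict with "color" (384x512x3 uint8, red, green, blue), "vertical_fov" (degrees; the focal length in pixels is half the picture's height over the tangent of half this angle, whatever the lens; pixels are square), "cx", "cy" (the principal point, pixels), "pose" (4x4, takes a point from camera to world coordinates). Camera axes: x right, y down, z forward; pixel columns grow to the right and rows downward; lengths in m; the calibration is good to about 2 mm. A picture is of the moment at which its call begins. There is no depth.
- r.sign_off(): hands the job in, once; it reports no verdict.
The state is a dict: "t": time; "joint_pos": joint angles; "joint_vel": joint speeds; "tau": joint torques, N m; "position": TCP position; "orientation": TCP orientation; "force": force on the tool from outside, world axes, zero at the start; "torque": the same for the moment, N m; "width": finger opening in m.
Only numpy, scipy, OpenCV 4.12 (cv2) and the standard library are available. Lean on these libraries where they do the work, as an engineer would, in place of code of your own. Each camera call takes 0.05 s, during which the arm holds its last target.

TASK

Get the potting bin ready for sowing: with the steel punch, drive the stuck brass lock pin leftwards clear of the lid's lug (push its plain end from the right), then lay the punch down again on its rest or the bench. Then push the lid all the way open and hang the dipper by its own hook over the left rim of the uncovered near half (yellow line), cup on the outside, hanging straight and free. Keep the dipper upright and do not disturb the seed jar and the wooden dibber.

Things in the scene. Friction and masses are not known exactly. Their poses are not given: they have to be found in the camera images.
- bin: Green potting bin fixed to the bench, 260 (x) x 200 (y) x 150 mm tall, open-topped, walls 6 mm, a partition half-way along x. Origin: centre of its underside, on the bench. x points along the bin away from the robot, y left, z up. Left wall: y +94 to +100 mm, top z 150. Lid covers the near half at first; lock lugs stand outside the near end.
- rim (a point): Top of the bin's left wall, mid-thickness, half-way along the near half (bin x -65, y +97, z 150 mm), on the yellow line that marks where the dipper hangs (bin x -125 to 0). Wall 6 mm thick. Axes as the bin's.
- lug_hole (a point): Middle of the dark steel lug's hole (bin x -162, y +11, z 188 mm). Steel lug: bin y +1 to +21 mm. The lid's aluminium lug stands beside it, y -12 to -1. One 13 mm square hole runs through both along the bin's y; the lock pin sits in it. Both lugs are 27 mm wide in x, tops at z 202. Axes as the bin's.
- lid (a joint): Sliding aluminium lid over the bin's near half (bin x -132 to +2 mm when shut, top face z 157.5). 0 = shut; grows as it slides along the bin's +x, 0.125 m = fully open, against a stop. Friction about 2.5 N plus 6 N per m/s; stays where left. With the lock pin in it moves only 2 mm. Its lug rides with it.
- lid_bar (a point): Centre of the upright orange push bar on the lid: 12 (x) x 90 (y) x 35 mm tall; its top 17.5 mm above and the lid's face 17.5 mm below this point. Shut, it lies at bin x -80, y 0; 62 mm are free between its near face and the lid's lug for fingers to come down and push. Axes as the bin's; moves with the lid.
- lockpin (a joint): Brass lock pin, 9 mm diameter, through both lugs along the bin's y. 0 = fully in (it may start a few mm out); grows as it is driven to the bin's +y (left), 0.030 m = stop. It clears the lid's lug at 0.015 m. Stuck: needs about 7 N plus 60 N per m/s. Captive: it stays in the steel lug where it is left.
- pin_end (a point): Centre of the lock pin's flat plain end, on the right (-y) side of the lugs, the end to drive: at bin y = -16 mm plus the lockpin value, so at 0 it stands 4 mm out of the lid's lug. The pin's 18 mm head is on the left. Axes as the bin's; moves with the pin.
- punch_grip (a point): Steel drift punch, 120 mm long, 120 g: middle of its dark round body (14 mm diameter, 80 long, a red band at its rear end), where to grip it. x runs along the punch towards the tip. The thin shank (6 mm diameter, 40 long) follows the body. At first it lies level in its rest, axis 45 mm above the bench, tip roughly to the left.
- punch_tip (a point): Centre of the flat end of the punch's thin shank, 80 mm along +x from punch_grip.
- rest_axis (a point): Fixed wooden punch rest: the point where punch_grip lies at first, 45 mm above the bench; x along the punch. Two uprights, 7 mm thick and 34 wide, 34 mm either side of this point along x, with notches 24 mm wide whose bottoms are at height 38 and cheeks at 50. Base plate 8 mm thick, 110 x 60.
- dipper_grip (a point): Steel dipper (ladle), 200 g, standing on its cup: middle of its wooden grip, 14 (x) x 20 (y) x 62 mm tall, 170 mm above the dipper's underside. z up; x points from cup to hook. Gripped across y the fingers stay clear of hook and rim. Cup 66 mm across, 55 tall, its axis 33 mm behind (-x); a 4 x 20 mm strap joins cup and grip.
- dipper_hook (a point): Middle of the underside of the dipper's hook, the point that rests on a rim: 10 mm along +x from and 48 mm below dipper_grip. The hook's slot is 16 mm wide in x (8 either side of this point), 20 mm wide in y, open downwards. Axes as dipper_grip's.
- dipper_prong (a point): Lower end of the hook's 4 mm thick prong, 10 mm along +x from and 27 mm below dipper_hook.
- dipper_cup (a point): Centre of the dipper's cup, half-way up, 28 mm above its underside.
- jar_mid (a point): Bystander: seed jar, 60 mm across, 72 tall, yellow cap; about the middle of it.
- dibber_mid (a point): Bystander: light wooden dibber lying flat, 140 long, 18 thick (it looks a little like the punch; leave it alone); about the middle of it.
Things that resemble listed ones, but are neither listed nor needed, are in the scene too. Of the things that look like the part that bears punch_grip, the smallest one is meant.

How it is judged:
By the outcome, as a careful person would: the job done as asked, in the order asked, and still so for the second after the job is handed in, with the robot touching nothing.
It also fails if it takes over 64 s, if anything falls off the work surface, if the arm or the gripper's body presses on something with over 40 N, if the wrist force passes 120 N, or if a joint passes its speed limit or range.

## Working session

There is one attempt and no reset: what is moved stays moved. The work goes in short steps, Python scripts to look and compute and a tool call to move; the robot and the scene stay as the last step left them, time stands still between calls to the robot, and variables do not carry over. Pictures are saved under pics/ and viewed, and the job is handed in when it is done.

Besides the shell and the picture viewer there is one more tool, called in YAML: its name, and indented under it one key for each argument. step_arm: Moves the arm, as the interface text tells. Shifts and turns lie within -1 to 1; 1 stands for 2.5 cm of shift or 6 degrees of turn. Its arguments: {"type":"object","properties":{"deltas":{"type":"array","items":{"type":"array","items":{"type":"array","items":{"type":"number","minimum":-1,"maximum":1}}}},"grip_force":{"type":"number"}},"required":["deltas"]}

```bash
ls; mkdir -p pics; python3 - <<'E'
from plant import readout, imaging, r
import cv2,pickle,numpy as np
s=readout.state(); print({k:np.round(v,3).tolist() for k,v in s.items()})
for n in("scene","top"):
    c=imaging.camera(n); pickle.dump(c,open(f"{n}0.pkl","wb"))
    cv2.imwrite(f"pics/{n}0.png",c["color"][:,:,::-1])
    print(n,c["vertical_fov"],c["cx"],c["cy"],c["pose"].round(4).tolist(),c.keys())
E
```

```text
pics
{'t': 0.0, 'joint_pos': [0.966, 0.427, 0.074, 1.607, -0.034, 1.111, -0.067], 'joint_vel': [0.001, -0.002, -0.001, -0.001, -0.0, -0.0, 0.001], 'tau': [-0.004, -93.582, 3.665, -45.42, -0.049, 0.02, 0.0], 'position': [0.297, -0.606, 0.219], 'orientation': [0.974, 0.226, -0.0, -0.001], 'force': [-0.582, 0.442, 0.733], 'torque': [0.017, -0.05, 0.027], 'width': 0.094}
scene 46.51688176081822 259.8171571757856 190.6594001903783 [[-0.4593, 0.7076, -0.537, 1.1076], [0.8882, 0.3575, -0.2886, 0.328], [-0.0122, -0.6096, -0.7926, 1.0629], [0.0, 0.0, 0.0, 1.0]] dict_keys(['color', 'vertical_fov', 'cx', 'cy', 'pose'])
top 42.66382681039734 271.4963337524358 185.4782436782193 [[-0.0151, -0.9967, 0.0794, 0.3786], [-0.9999, 0.0155, 0.0045, -0.0023], [-0.0057, -0.0793, -0.9968, 1.2637], [0.0, 0.0, 0.0, 1.0]] dict_keys(['color', 'vertical_fov', 'cx', 'cy', 'pose'])
```

View pics/scene0.png

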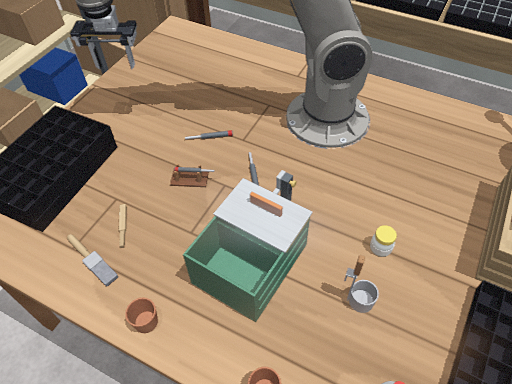

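View pics/top0.png

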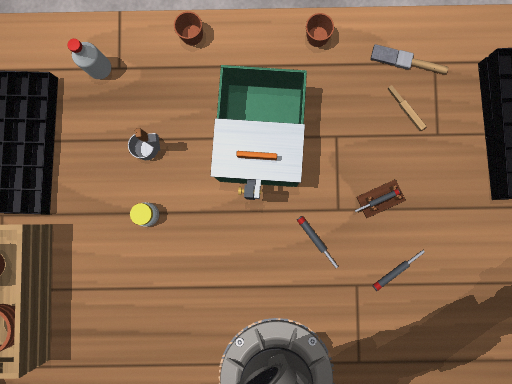

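The scene view shows the punch in its rest at about (195,173), the lid lug at (285,184), the dipper at (360,285) and the jar at (384,240). In the top view, the punch in the rest is at (380,198) with its red end to the right, the lugs are at (252,189), the dipper is at (145,143) and the jar at (144,214).

```bash
cat > h.py <<'E'
import numpy as np,cv2,pickle
def load(n): return pickle.load(open(n+".pkl","rb"))
def f(c): return c["color"].shape[0]/2/np.tan(np.radians(c["vertical_fov"])/2)
def ray(c,p):
    F=f(c); d=np.array([(p[0]-c["cx"])/F,(p[1]-c["cy"])/F,1.]); return c["pose"][:3,3],c["pose"][:3,:3]@d
def plane(c,p,z):
    o,d=ray(c,p); return o+d*(z-o[2])/d[2]
def proj(c,X):
    q=c["pose"][:3,:3].T@(np.asarray(X)-c["pose"][:3,3]); return q[:2]/q[2]*f(c)+[c["cx"],c["cy"]]
def tri(c1,p1,c2,p2):
    o1,d1=ray(c1,p1);o2,d2=ray(c2,p2)
    d1/=np.linalg.norm(d1);d2/=np.linalg.norm(d2)
    s=np.linalg.lstsq(np.c_[d1,-d2],o2-o1,rcond=None)[0]
    a=o1+d1*s[0];b=o2+d2*s[1]; return (a+b)/2,np.linalg.norm(a-b)
def crop(c,x0,y0,w,h,k,name):
    im=c["color"][y0:y0+h,x0:x0+w,::-1]; cv2.imwrite("pics/"+name,cv2.resize(im,None,fx=k,fy=k,interpolation=cv2.INTER_CUBIC))
E
python3 - <<'E'
from h import *
s,t=load("scene0"),load("top0")
crop(t,205,60,110,145,4,"t_bin.png"); crop(t,345,170,70,55,8,"t_punch.png"); crop(t,120,115,60,120,5,"t_dip.png")
crop(s,180,150,140,170,4,"s_bin.png"); crop(s,330,220,75,100,6,"s_dip.png"); crop(s,160,155,65,45,8,"s_punch.png")
E
```

```text
(no output)
```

View pics/t_bin.png

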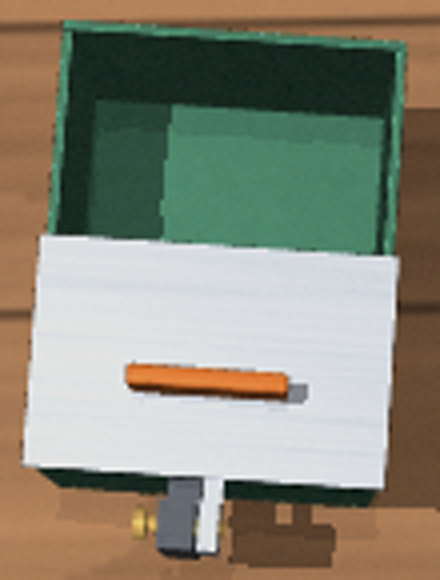

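View pics/t_punch.png

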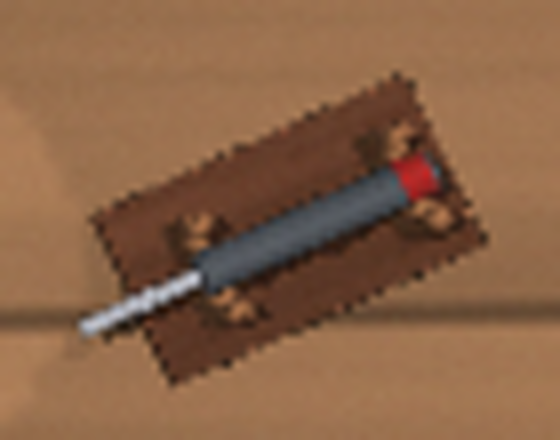

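View pics/t_dip.png

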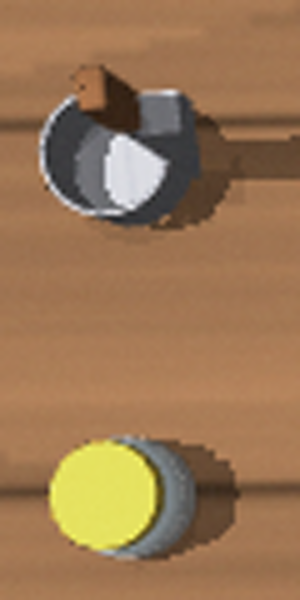

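View pics/s_bin.png

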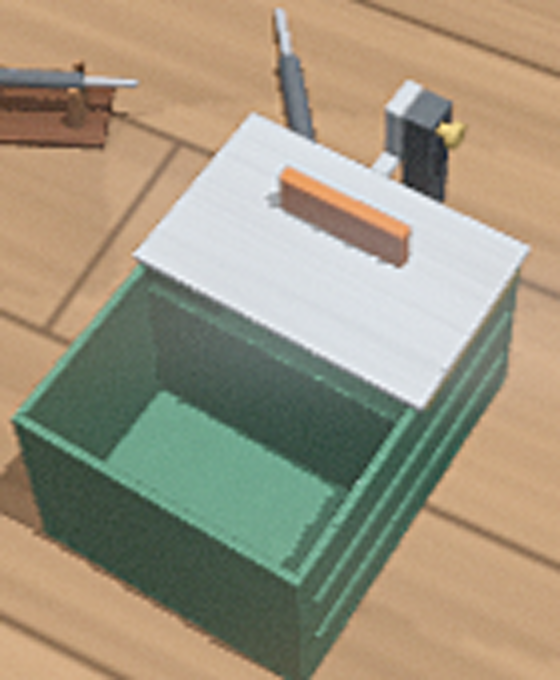

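View pics/s_dip.png

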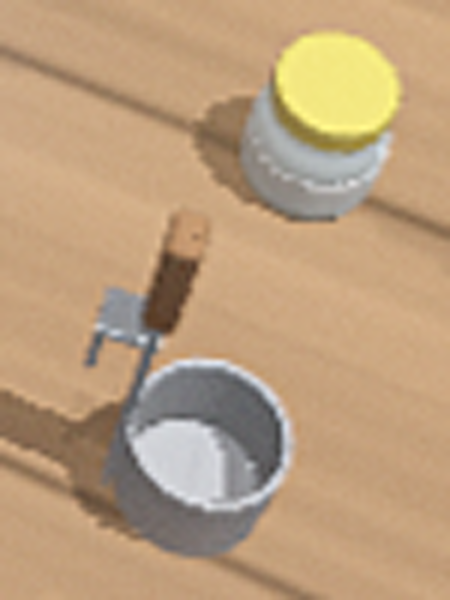

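View pics/s_punch.png

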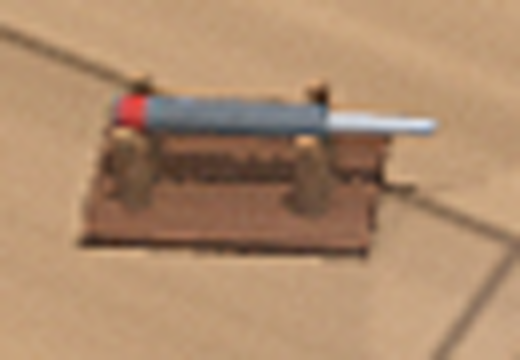

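```bash
cat > m.py <<'E'
from h import *
s,t=load("scene0"),load("top0")
def px(u,v,k,x0,y0): return np.array([(u+.5)/k-.5+x0,(v+.5)/k-.5+y0])
T=lambda u,v:px(u,v,4,205,60); S=lambda u,v:px(u,v,4,180,150)
# bin pts (bin coords) and top pixels
L=[((.130,.100,.15),T(64,22)),((.130,-.100,.15),T(406,42))]
P=[plane(t,p,b[2]) for b,p in L]; print("rim far",[p.round(4) for p in P],np.linalg.norm(P[0]-P[1]))
lid=[plane(t,T(*q),.1575) for q in[(42,236),(398,257),(384,489),(22,466)]]
print("lid top",[p.round(4) for p in lid],[np.linalg.norm(lid[i]-lid[(i+1)%4]).round(4) for i in range(4)])
lids=[plane(s,S(*q),.1575) for q in[(424,408),(134,256),(252,113),(530,247)]]
print("lid scene (same order L-far,R-far,R-near,L-near)",[p.round(4) for p in lids])
rs=[plane(s,S(*q),.15) for q in[(299,583),(14,421)]]; print("rim far scene",[p.round(4) for p in rs])
# bar top
print("bar top ends top cam",[plane(t,T(*q),.1925).round(4) for q in[(127,366),(287,377)]])
# yaw
for a,b in[(lid[0],lid[1]),(lid[3],lid[2]),(P[0],P[1]),(lids[0],lids[1]),(lids[3],lids[2]),(rs[0],rs[1])]:
    d=a-b; print("yaw",np.degrees(np.arctan2(-d[0],d[1])).round(2))
for a,b in[(lid[0],lid[3]),(lid[1],lid[2]),(lids[0],lids[3]),(lids[1],lids[2])]:
    d=a-b; print("yaw x",np.degrees(np.arctan2(d[1],d[0])).round(2))
# punch
tp=px(84,329,8,345,170); re=px(437,172,8,345,170)
st=px(436,127,8,160,155); sr=px(118,110,8,160,155)
a,b=plane(t,tp,.045),plane(t,re,.045);a2,b2=plane(s,st,.045),plane(s,sr,.045)
print("punch top",a.round(4),b.round(4),np.linalg.norm(a-b),"scene",a2.round(4),b2.round(4),"tri",tri(s,st,t,tp),tri(s,sr,t,re))
# dipper
D=lambda u,v:px(u,v,5,120,115); E=lambda u,v:px(u,v,6,330,220)
print("griptop",plane(t,D(92,86),.201).round(4),plane(s,E(191,228),.201).round(4),tri(t,D(92,86),s,E(191,228)))
print("cup rim c",plane(t,D(105,152),.055).round(4),plane(s,E(208,434),.055).round(4))
print("hook plate",plane(t,D(160,112),.126).round(4),plane(s,E(125,313),.126).round(4))
print("jar",plane(t,D(104,494),.072).round(4),plane(s,E(337,85),.072).round(4))
E
python3 m.py
```

```text
rim far [array([0.7491, 0.1165, 0.15  ]), array([ 0.7339, -0.0814,  0.15  ])] 0.19850951666927488
lid top [array([0.6218, 0.1291, 0.1575]), array([ 0.6064, -0.0737,  0.1575]), array([ 0.4739, -0.0631,  0.1575]), array([0.4901, 0.1412, 0.1575])] [np.float64(0.2035), np.float64(0.133), np.float64(0.205), np.float64(0.1323)]
lid scene (same order L-far,R-far,R-near,L-near) [array([0.6252, 0.1333, 0.1575]), array([ 0.6094, -0.0715,  0.1575]), array([ 0.477 , -0.0612,  0.1575]), array([0.4932, 0.143 , 0.1575])]
rim far scene [array([0.7508, 0.1176, 0.15  ]), array([ 0.737 , -0.0771,  0.15  ])]
bar top ends top cam [array([0.5409, 0.0787, 0.1925]), array([ 0.5334, -0.0092,  0.1925])]
yaw -4.35
yaw -4.54
yaw -4.39
yaw -4.4
yaw -4.55
yaw -4.05
yaw x -5.25
yaw x -4.57
yaw x -4.21
yaw x -4.48
punch top [ 0.4099 -0.2026  0.045 ] [ 0.4569 -0.3133  0.045 ] 0.12028187460123121 scene [ 0.4119 -0.1994  0.045 ] [ 0.4585 -0.3103  0.045 ] tri (array([ 0.40959616, -0.2023123 ,  0.04116177]), np.float64(0.0019116395646102012)) (array([ 0.45667195, -0.31329618,  0.04172332]), np.float64(0.0017984142564953628))
griptop [0.5858 0.2932 0.201 ] [0.5871 0.2959 0.201 ] (array([0.58596162, 0.29492109, 0.19833051]), np.float64(0.002010747932620405))
cup rim c [0.5809 0.3271 0.055 ] [0.5851 0.3281 0.055 ]
hook plate [0.5875 0.2821 0.126 ] [0.5886 0.283  0.126 ]
jar [0.4106 0.3219 0.072 ] [0.4141 0.3237 0.072 ]
```

```bash
cat > p.py <<'E'
import sys,numpy as np
from scipy.spatial.transform import Rotation as R
from plant import readout
def Rd(h): 
    h=np.radians(h); c,s=np.cos(h),np.sin(h); return R.from_matrix([[c,s,0],[s,-c,0],[0,0,-1]])
def plan(x,y,z,h,mm=22,jaw=1,n=None):
    s=readout.state(); R0=R.from_quat(s["orientation"]); p0=np.array(s["position"]); R1=Rd(h); p1=np.array([x,y,z])
    rv=(R0.inv()*R1).as_rotvec(degrees=True); d=p1-p0
    N=n or max(1,int(np.ceil(max(np.linalg.norm(rv)/5.7,np.linalg.norm(d)/mm*1000))))
    hx=R0.as_matrix()[:,0]
    print(f"t={s['t']:.2f} pos={p0.round(4)} head={np.degrees(np.arctan2(hx[1],hx[0])):.2f} tilt={np.degrees(np.arccos(min(1,-R0.as_matrix()[2,2]))):.2f} F={np.round(s['force'],1)} w={s['width']:.4f} left d={(d*1000).round(1)}mm rot={rv.round(1)} N={N}")
    q7=s["joint_pos"]; print(np.round(q7,2))
    rows=[]
    for i in range(min(N,5)):
        Ri=R0*R.from_rotvec(rv*i/N,degrees=True)
        rows.append([*(rv/N/6).round(2).tolist(),*(Ri.inv().apply(d/N)/.025).round(2).tolist(),jaw])
    print(rows)
if __name__=="__main__":
    a=[float(v) for v in sys.argv[1:]]; plan(*a[:4],*(a[4:6]),**({"n":int(a[6])} if len(a)>6 else {}))
E
python3 p.py .442 -.275 .14 112.9 24 1
```

```text
t=0.10 pos=[ 0.2969 -0.6058  0.2189] head=26.11 tilt=0.06 F=[-0.  -0.4 -0.3] w=0.0938 left d=[145.1 330.8 -78.9]mm rot=[ -0.1  -0.  -86.8] N=16
[ 0.97  0.43  0.07  1.61 -0.03  1.11 -0.07]
[[-0.0, -0.0, -0.9, 0.69, -0.58, 0.2, 1.0], [-0.0, -0.0, -0.9, 0.74, -0.51, 0.2, 1.0], [-0.0, -0.0, -0.9, 0.79, -0.44, 0.2, 1.0], [-0.0, -0.0, -0.9, 0.83, -0.37, 0.2, 1.0], [-0.0, -0.0, -0.9, 0.86, -0.29, 0.2, 1.0]]
```

step_arm:
  deltas:
    - [[0, 0, -0.9, 0.69, -0.58, 0.2, 1], [0, 0, -0.9, 0.74, -0.51, 0.2, 1], [0, 0, -0.9, 0.79, -0.44, 0.2, 1], [0, 0, -0.9, 0.83, -0.37, 0.2, 1], [0, 0, -0.9, 0.86, -0.29, 0.2, 1]]

```text
t: 0.72
position: [0.3415, -0.4997, 0.1914]
orientation: [0.892, 0.452, -0.001, -0.002]
force: [0.6, -0.5, -1.0]
width: 0.0936
```

```bash
python3 p.py .442 -.275 .14 112.9 24 1
```

```text
t=0.72 pos=[ 0.3415 -0.4997  0.1914] head=53.78 tilt=0.23 F=[ 0.6 -0.5 -1. ] w=0.0936 left d=[100.5 224.7 -51.4]mm rot=[ -0.2  -0.1 -59.1] N=11
[ 0.91  0.34 -0.06  1.79  0.02  1.01  0.21]
[[-0.0, -0.0, -0.9, 0.87, -0.19, 0.19, 1.0], [-0.0, -0.0, -0.9, 0.89, -0.1, 0.19, 1.0], [-0.0, -0.0, -0.9, 0.89, -0.02, 0.19, 1.0], [-0.0, -0.0, -0.9, 0.89, 0.06, 0.19, 1.0], [-0.0, -0.0, -0.9, 0.88, 0.15, 0.19, 1.0]]
```

Tracks faithfully.

step_arm:
  deltas:
    - [[0, 0, -0.9, 0.87, -0.19, 0.19, 1], [0, 0, -0.9, 0.89, -0.1, 0.19, 1], [0, 0, -0.9, 0.89, -0.02, 0.19, 1], [0, 0, -0.9, 0.89, 0.06, 0.19, 1], [0, 0, -0.9, 0.88, 0.15, 0.19, 1]]

```text
t: 1.35
position: [0.3868, -0.3932, 0.1657]
orientation: [0.756, 0.654, -0.0, -0.003]
force: [-0.7, 0.2, 0.5]
width: 0.0938
```

```bash
python3 p.py .442 -.275 .14 112.9 24 1
```

```text
t=1.35 pos=[ 0.3868 -0.3932  0.1657] head=81.70 tilt=0.38 F=[-0.7  0.2  0.5] w=0.0938 left d=[ 55.2 118.2 -25.7]mm rot=[ -0.2  -0.3 -31.2] N=6
[ 0.84  0.3  -0.2   1.92  0.07  0.94  0.47]
[[-0.01, -0.01, -0.87, 0.83, 0.25, 0.17, 1.0], [-0.01, -0.01, -0.87, 0.81, 0.33, 0.17, 1.0], [-0.01, -0.01, -0.87, 0.77, 0.4, 0.17, 1.0], [-0.01, -0.01, -0.87, 0.73, 0.47, 0.17, 1.0], [-0.01, -0.01, -0.87, 0.69, 0.53, 0.17, 1.0]]
```

step_arm:
  deltas:
    - [[-0.01, -0.01, -0.87, 0.83, 0.25, 0.17, 1], [-0.01, -0.01, -0.87, 0.81, 0.33, 0.17, 1], [-0.01, -0.01, -0.87, 0.77, 0.4, 0.17, 1], [-0.01, -0.01, -0.87, 0.73, 0.47, 0.17, 1], [-0.01, -0.01, -0.87, 0.69, 0.53, 0.17, 1]]

```text
t: 1.98
position: [0.4328, -0.2906, 0.1429]
orientation: [0.583, 0.813, 0.0, -0.001]
force: [0.4, 0.7, -0.3]
width: 0.094
```

```bash
python3 p.py .442 -.275 .10 112.9 20 1
```

```text
t=1.98 pos=[ 0.4328 -0.2906  0.1429] head=108.69 tilt=0.08 F=[ 0.4  0.7 -0.3] w=0.0940 left d=[  9.2  15.6 -42.9]mm rot=[-0.  -0.1 -4.2] N=3
[ 0.75  0.29 -0.33  2.01  0.12  0.87  0.68]
[[-0.0, -0.0, -0.23, 0.16, 0.18, 0.57, 1.0], [-0.0, -0.0, -0.23, 0.15, 0.19, 0.57, 1.0], [-0.0, -0.0, -0.23, 0.15, 0.19, 0.57, 1.0]]
```

step_arm:
  deltas:
    - [[0, 0, -0.23, 0.16, 0.18, 0.57, 1], [0, 0, -0.23, 0.15, 0.19, 0.57, 1], [0, 0, -0.23, 0.15, 0.19, 0.57, 1], [0, 0, 0, 0, 0, 0, 1]]

```text
t: 2.48
position: [0.4414, -0.2741, 0.0959]
orientation: [0.552, 0.834, 0.0, -0.002]
force: [-0.4, -0.7, 0.1]
width: 0.0941
```

```bash
cat > snap.py <<'E'
import sys,pickle
from plant import imaging
from h import *
def snap(tag,crops):
    for n in("scene","top"):
        if n in crops:
            c=imaging.camera(n); pickle.dump(c,open(n+tag+".pkl","wb")); crop(c,*crops[n],f"{n}{tag}.png")
E
python3 p.py .442 -.275 .04 112.9 20 1; python3 -c "
from snap import *
snap('1',{'scene':(140,90,120,110,5),'top':(330,150,110,110,5)})"
```

```text
t=2.48 pos=[ 0.4414 -0.2741  0.0959] head=112.92 tilt=0.21 F=[-0.4 -0.7  0.1] w=0.0941 left d=[  0.6  -0.9 -55.9]mm rot=[-0.1 -0.2  0. ] N=3
[ 0.72  0.35 -0.34  2.04  0.17  0.78  0.68]
[[-0.01, -0.01, 0.0, -0.02, 0.0, 0.75, 1.0], [-0.01, -0.01, 0.0, -0.02, 0.0, 0.75, 1.0], [-0.01, -0.01, 0.0, -0.01, 0.0, 0.75, 1.0]]
```

View pics/scene1.png

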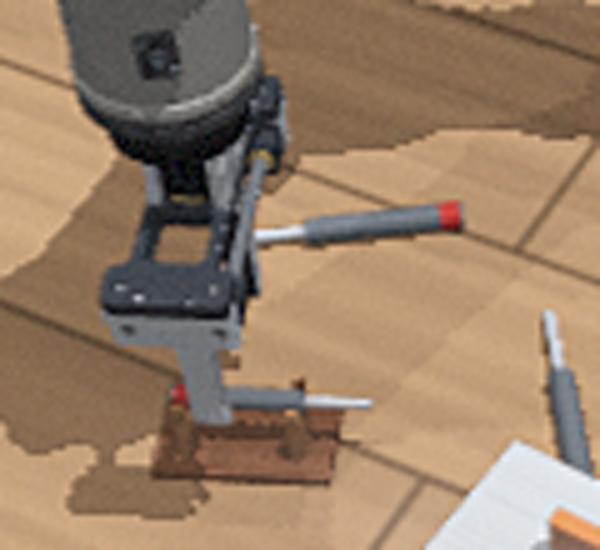

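View pics/top1.png

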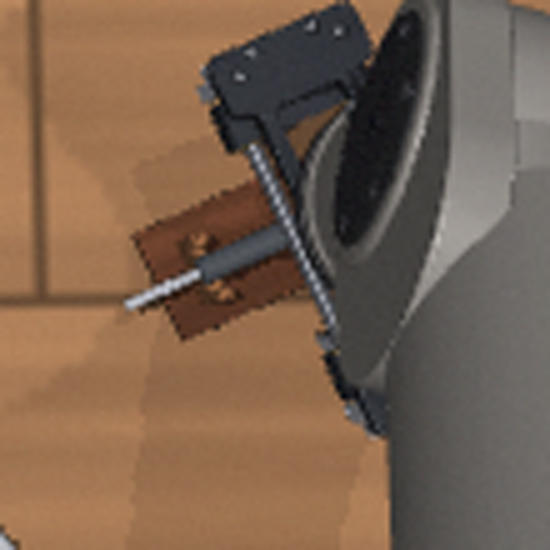

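The scene shows the open gripper straddling the punch in its rest; the front fingertip is at crop (212,418), i.e. full-frame (182,173). I check camera bias against that.

```bash
python3 - <<'E'
from h import *
c=load("scene1")
h=np.radians(112.9); X=np.array([np.cos(h),np.sin(h),0]); Y=np.array([np.sin(h),-np.cos(h),0])
p=np.array([.4414,-.2741,.0959-.014])
for a in(-.008,.008):
  for b in(.047,.0595): print(a,b,(proj(c,p+a*X+b*Y)-[140,90])*5+2)
E
```

```text
-0.008 0.047 [202.76445448 414.78590332]
-0.008 0.0595 [198.69280534 431.58538861]
0.008 0.047 [230.31010076 416.22900807]
0.008 0.0595 [226.39977484 433.04911053]
```

step_arm:
  deltas:
    - [[0, 0, 0, -0.02, 0, 0.75, 1], [0, 0, 0, -0.02, 0, 0.75, 1], [0, 0, 0, 0, 0, 0.6, 1], [0, 0, 0, 0, 0, 0, 1]]

```text
t: 3.08
position: [0.4431, -0.278, 0.0452]
orientation: [0.554, 0.832, -0.0, 0.001]
force: [-0.1, 1.3, 0.6]
width: 0.0939
```

```bash
python3 p.py .442 -.275 .04 112.9 20 1
```

```text
t=3.08 pos=[ 0.4431 -0.278   0.0452] head=112.65 tilt=0.11 F=[-0.1  1.3  0.6] w=0.0939 left d=[-1.1  3.  -5.2]mm rot=[ 0.   0.1 -0.2] N=1
[ 0.7   0.43 -0.32  2.07  0.21  0.67  0.64]
[[0.01, 0.02, -0.04, 0.13, 0.01, 0.21, 1.0]]
```

step_arm:
  deltas:
    - [[0, 0, -0.04, 0.13, 0, 0.2, 1], [0, 0, 0, 0, 0, 0, 0], [0, 0, 0, 0, 0, 0, -0.8], [0, 0, 0, 0, 0, 0, -1], [0, 0, 0, 0, 0, 0, -1]]
  grip_force: 50

```text
t: 3.7
position: [0.4427, -0.2755, 0.0416]
orientation: [0.553, 0.833, -0.0, 0.002]
force: [0.9, -0.1, 0.3]
width: 0.0574
```

step_arm:
  deltas:
    - [[0, 0, 0, 0, 0, 0, -1], [0, 0, 0, 0, 0, 0, -1], [0, 0, 0, 0, 0, 0, -1]]

```text
t: 4.08
position: [0.4427, -0.2755, 0.0417]
orientation: [0.553, 0.833, -0.0, 0.002]
force: [0.1, 0.1, -0.3]
width: 0.027
```

```bash
python3 p.py .442 -.275 .10 112.9 20 -1
```

```text
t=4.08 pos=[ 0.4427 -0.2755  0.0417] head=112.88 tilt=0.27 F=[ 0.1  0.1 -0.3] w=0.0270 left d=[-0.7  0.5 58.3]mm rot=[ 0.1  0.2 -0. ] N=3
[ 0.7   0.43 -0.32  2.08  0.22  0.66  0.63]
[[0.01, 0.01, -0.0, 0.01, -0.0, -0.78, -1.0], [0.01, 0.01, -0.0, 0.01, -0.0, -0.78, -1.0], [0.01, 0.01, -0.0, 0.01, -0.01, -0.78, -1.0]]
```

step_arm:
  deltas:
    - [[0, 0, 0, 0, 0, 0, -1], [0, 0, 0, 0, 0, 0, -1], [0, 0, 0, 0, 0, 0, -1]]

```text
t: 4.45
position: [0.4427, -0.2755, 0.0417]
orientation: [0.553, 0.833, -0.0, 0.002]
force: [0.2, 0.2, -0.4]
width: 0.0129
```

```bash
python3 p.py .4426 -.2755 .12 112.9 20 -1; python3 p.py .4426 -.0839 .1847 85.6 22 -1
```

```text
t=4.45 pos=[ 0.4427 -0.2755  0.0417] head=112.88 tilt=0.26 F=[ 0.2  0.2 -0.4] w=0.0129 left d=[-0.1  0.  78.3]mm rot=[ 0.1  0.2 -0. ] N=4
[ 0.7   0.43 -0.32  2.08  0.22  0.66  0.63]
[[0.01, 0.01, -0.0, -0.0, 0.0, -0.78, -1.0], [0.01, 0.01, -0.0, -0.0, 0.0, -0.78, -1.0], [0.01, 0.01, -0.0, -0.0, -0.0, -0.78, -1.0], [0.01, 0.01, -0.0, -0.0, -0.0, -0.78, -1.0]]
t=4.45 pos=[ 0.4427 -0.2755  0.0417] head=112.88 tilt=0.26 F=[ 0.2  0.2 -0.4] w=0.0129 left d=[-1.000e-01  1.916e+02  1.430e+02]mm rot=[ 0.2  0.2 27.3] N=11
[ 0.7   0.43 -0.32  2.08  0.22  0.66  0.63]
[[0.0, 0.0, 0.41, 0.64, 0.27, -0.52, -1.0], [0.0, 0.0, 0.41, 0.65, 0.24, -0.52, -1.0], [0.0, 0.0, 0.41, 0.66, 0.22, -0.52, -1.0], [0.0, 0.0, 0.41, 0.67, 0.19, -0.52, -1.0], [0.0, 0.0, 0.41, 0.68, 0.16, -0.52, -1.0]]
```

step_arm:
  deltas:
    - [[0, 0, 0, 0, 0, -0.4, -1], [0, 0, 0, 0, 0, -0.78, -1], [0, 0, 0, 0, 0, -0.78, -1], [0, 0, 0, 0, 0, -0.78, -1], [0, 0, 0, 0, 0, -0.78, -1]]

```text
t: 5.08
position: [0.4415, -0.2745, 0.1334]
orientation: [0.553, 0.833, -0.0, 0.001]
force: [0.1, -0.3, -1.0]
width: 0.0126
```

```bash
python3 p.py .4426 -.0839 .1847 85.6 22 -1;python3 -c "
from snap import *
snap('2',{'scene':(140,70,120,110,5)})"
```

```text
t=5.08 pos=[ 0.4415 -0.2745  0.1334] head=112.91 tilt=0.12 F=[ 0.1 -0.3 -1. ] w=0.0126 left d=[  1.1 190.6  51.3]mm rot=[ 0.1  0.1 27.3] N=9
[ 0.74  0.3  -0.36  2.02  0.14  0.85  0.7 ]
[[0.0, 0.0, 0.51, 0.78, 0.33, -0.23, -1.0], [0.0, 0.0, 0.51, 0.79, 0.29, -0.23, -1.0], [0.0, 0.0, 0.51, 0.81, 0.25, -0.23, -1.0], [0.0, 0.0, 0.51, 0.82, 0.21, -0.23, -1.0], [0.0, 0.0, 0.51, 0.83, 0.16, -0.23, -1.0]]
```

View pics/scene2.png

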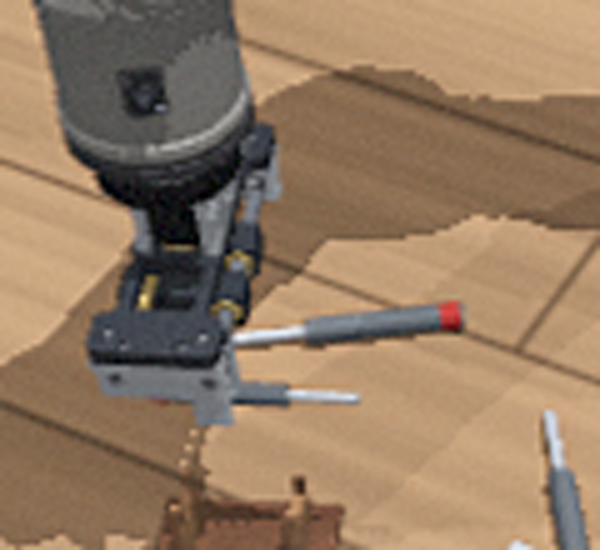

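The punch is held level, tip at crop (358,398), and clear of the rest. Now I carry it to the approach point.

step_arm:
  deltas:
    - [[0, 0, 0.51, 0.78, 0.33, -0.23, -1], [0, 0, 0.51, 0.79, 0.29, -0.23, -1], [0, 0, 0.51, 0.81, 0.25, -0.23, -1], [0, 0, 0.51, 0.82, 0.21, -0.23, -1], [0, 0, 0.51, 0.83, 0.16, -0.23, -1]]

```text
t: 5.75
position: [0.4429, -0.1676, 0.1664]
orientation: [0.663, 0.749, 0.0, 0.003]
force: [0.1, -0.3, -1.6]
width: 0.0129
```

```bash
python3 p.py .4426 -.0839 .1847 85.6 22 -1
```

```text
t=5.75 pos=[ 0.4429 -0.1676  0.1664] head=96.99 tilt=0.40 F=[ 0.1 -0.3 -1.6] w=0.0129 left d=[-0.3 83.7 18.3]mm rot=[ 0.3  0.2 11.4] N=4
[ 0.58  0.18 -0.39  2.08  0.09  0.89  0.26]
[[0.01, 0.01, 0.47, 0.83, 0.1, -0.19, -1.0], [0.01, 0.01, 0.47, 0.83, 0.06, -0.19, -1.0], [0.01, 0.01, 0.47, 0.84, 0.02, -0.18, -1.0], [0.01, 0.01, 0.47, 0.84, -0.03, -0.18, -1.0]]
```

step_arm:
  deltas:
    - [[0.01, 0.01, 0.47, 0.83, 0.1, -0.19, -1], [0.01, 0.01, 0.47, 0.83, 0.06, -0.19, -1], [0.01, 0.01, 0.47, 0.84, 0.02, -0.18, -1], [0.01, 0.01, 0.47, 0.84, -0.03, -0.18, -1], [0, 0, 0, 0, 0, 0, -1]]

```text
t: 6.38
position: [0.4423, -0.0797, 0.1865]
orientation: [0.735, 0.679, 0.001, 0.001]
force: [0.2, -0.5, -1.3]
width: 0.0125
```

```bash
python3 p.py .4426 -.0839 .1847 85.6 22 -1;python3 -c "
from snap import *
snap('3',{'scene':(210,130,110,90,7),'top':(220,150,110,90,7)})"
```

```text
t=6.38 pos=[ 0.4423 -0.0797  0.1865] head=85.46 tilt=0.16 F=[ 0.2 -0.5 -1.3] w=0.0125 left d=[ 0.3 -4.2 -1.8]mm rot=[ 0.2  0.  -0.1] N=1
[ 0.45  0.12 -0.44  2.11  0.06  0.93 -0.11]
[[0.03, 0.01, -0.02, -0.17, 0.03, 0.07, -1.0]]
```

View pics/scene3.png

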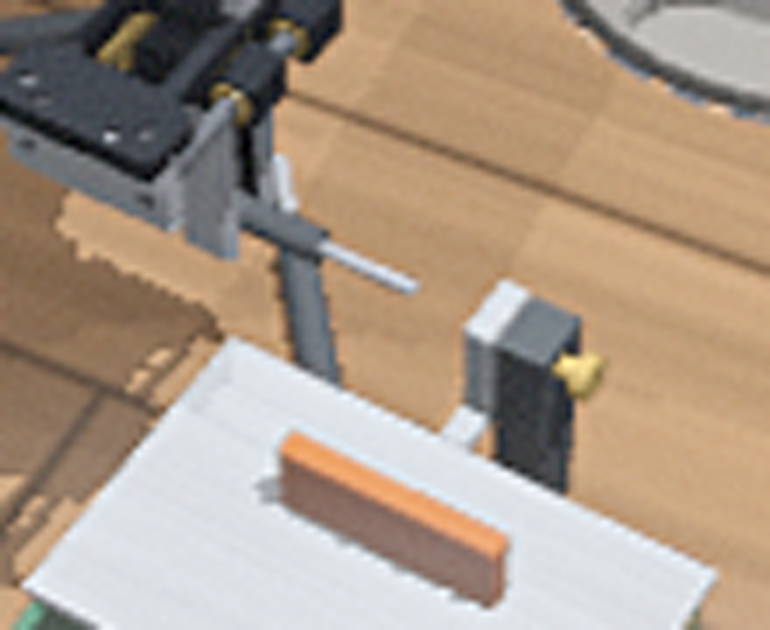

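View pics/top3.png

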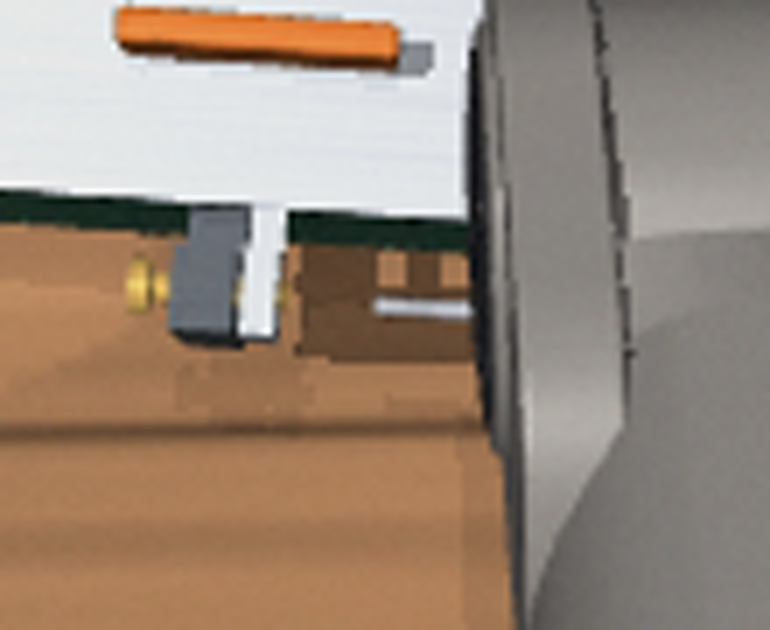

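```bash
python3 - <<'E'
from h import *
s,t=load("scene3"),load("top3")
T=lambda u,v:np.array([(u+.5)/7-.5+220,(v+.5)/7-.5+150]);S=lambda u,v:np.array([(u+.5)/7-.5+210,(v+.5)/7-.5+130])
h=np.radians(85.46); tip=np.array([.4423,-.0797,.1898])+.08*np.array([np.cos(h),np.sin(h),0]); print("tip pred",tip.round(4))
print("tip top",plane(t,T(375,306),.1898).round(4),"scene",plane(s,S(417,288),.1898).round(4),tri(t,T(375,306),s,S(417,288)))
print("shank base top? scene",plane(s,S(322,245),.1898).round(4))
print("pinend top",plane(t,T(288,294),.188).round(4),"head top",plane(t,T(131,284),.188).round(4),"head scene",plane(s,S(588,376),.188).round(4),tri(t,T(133,284),s,S(587,375)))
# lug tops z=.202
for n,q in {"steel nearleft":(172,331),"alu nearright":(275,338),"al/st near":(240,336)}.items(): print(n,plane(t,T(*q),.202).round(4))
for n,q in {"alu back-right(robot side)":(506,282),"alu far-right":(467,326),"st robot left":(580,318),"st far left":(545,365)}.items(): print(n,plane(s,S(*q),.202).round(4))
o=np.array([.6138,.0293]);a=np.radians(-4.4);R=np.array([[np.cos(a),-np.sin(a)],[np.sin(a),np.cos(a)]])
for b in[(-.162,-.016),(-.1755,.021),(-.1755,-.012),(-.1485,-.012),(-.1485,.021)]: print(b,(o+R@b).round(4))
E
```

```text
tip pred [0.4486 0.     0.1898]
tip top [ 0.447  -0.0008  0.1898] scene [0.4483 0.0019 0.1898] (array([4.46738070e-01, 9.40092734e-05, 1.87306243e-01]), np.float64(0.0018549994576471049))
shank base top? scene [ 0.4455 -0.0387  0.1898]
pinend top [0.4513 0.0264 0.188 ] head top [0.4552 0.0756 0.188 ] head scene [0.4561 0.0741 0.188 ] (array([0.4554759 , 0.07428528, 0.18793876]), np.float64(0.0015473550506491167))
steel nearleft [0.4394 0.0621 0.202 ]
alu nearright [0.4368 0.0303 0.202 ]
al/st near [0.4375 0.0411 0.202 ]
alu back-right(robot side) [0.4405 0.0338 0.202 ]
alu far-right [0.4653 0.0302 0.202 ]
st robot left [0.4438 0.0646 0.202 ]
st far left [0.4689 0.0626 0.202 ]
(-0.162, -0.016) [0.451  0.0258]
(-0.1755, 0.021) [0.4404 0.0637]
(-0.1755, -0.012) [0.4379 0.0308]
(-0.1485, -0.012) [0.4648 0.0287]
(-0.1485, 0.021) [0.4673 0.0616]
```

```bash
python3 p.py .4458 -.062 .1856 85.6 22 -1 2
```

```text
t=6.47 pos=[ 0.442  -0.0811  0.1861] head=85.41 tilt=0.13 F=[-0.5 -0.5 -1.4] w=0.0127 left d=[ 3.8 19.1 -0.5]mm rot=[ 0.1  0.  -0.2] N=2
[ 0.45  0.12 -0.44  2.11  0.06  0.93 -0.1 ]
[[0.01, 0.0, -0.02, 0.39, 0.04, 0.01, -1.0], [0.01, 0.0, -0.02, 0.39, 0.04, 0.01, -1.0]]
```

step_arm:
  deltas:
    - [[0.01, 0, -0.02, 0.39, 0.04, 0.01, -1], [0.01, 0, -0.02, 0.39, 0.04, 0.01, -1], [0, 0, 0, 0, 0, 0, -1]]

```text
t: 6.85
position: [0.4456, -0.0617, 0.1852]
orientation: [0.734, 0.68, -0.001, -0.0]
force: [-0.4, -0.8, -2.2]
width: 0.0128
```

```bash
python3 p.py .4458 -.060 .1856 85.6 22 -1;python3 -c "
from snap import *
snap('4',{'scene':(240,140,70,60,10),'top':(225,165,70,50,10)})"
```

```text
t=6.85 pos=[ 0.4456 -0.0617  0.1852] head=85.62 tilt=0.06 F=[-0.4 -0.8 -2.2] w=0.0128 left d=[0.2 1.7 0.4]mm rot=[-0.  0.  0.] N=1
[ 0.42  0.12 -0.46  2.1   0.07  0.93 -0.15]
[[-0.01, 0.01, 0.0, 0.07, 0.0, -0.02, -1.0]]
```

View pics/scene4.png

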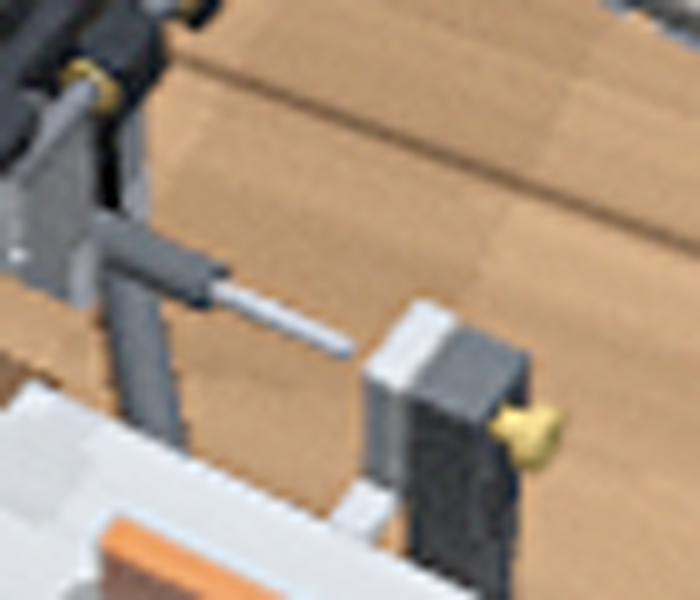

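View pics/top4.png

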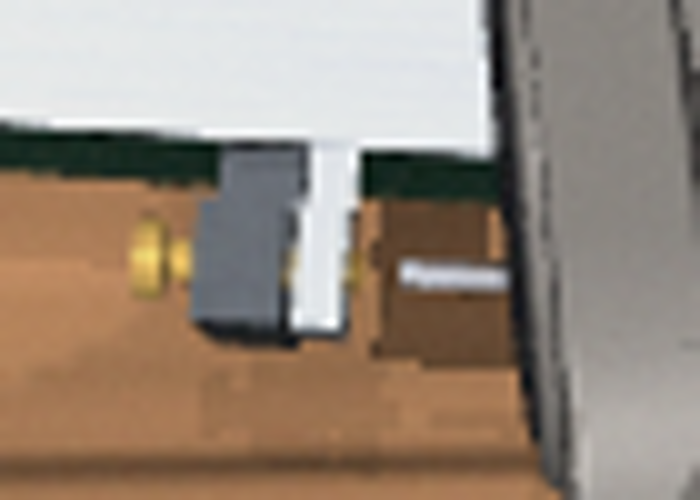

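The tip is at crop (402,271) in the top view and (350,350) in the scene view. Extended, its axis meets the pin axis within about 0.5 px in both. Pushing.

step_arm:
  deltas:
    - [[0, 0, 0, 0.2, 0, 0, -1], [0, 0, 0, 0.2, 0, 0, -1], [0, 0, 0, 0.2, 0, 0, -1], [0, 0, 0, 0.2, 0, 0, -1]]

```text
t: 7.45
position: [0.4466, -0.0446, 0.185]
orientation: [0.735, 0.678, -0.002, 0.001]
force: [0.7, -8.7, -0.3]
width: 0.013
```

```bash
python3 p.py .4482 -.030 .1855 85.6 5 -1
```

```text
t=7.45 pos=[ 0.4466 -0.0446  0.185 ] head=85.41 tilt=0.26 F=[ 0.7 -8.7 -0.3] w=0.0130 left d=[ 1.6 14.6  0.5]mm rot=[-0.1  0.3 -0.2] N=3
[ 0.4   0.12 -0.47  2.1   0.07  0.93 -0.2 ]
[[-0.0, 0.01, -0.01, 0.2, 0.01, -0.01, -1.0], [-0.0, 0.01, -0.01, 0.2, 0.01, -0.01, -1.0], [-0.0, 0.01, -0.01, 0.2, 0.01, -0.01, -1.0]]
```

step_arm:
  deltas:
    - [[0, 0.01, -0.01, 0.2, 0.01, 0, -1], [0, 0.01, -0.01, 0.2, 0.01, 0, -1], [0, 0.01, -0.01, 0.2, 0.01, 0, -1]]

```text
t: 7.82
position: [0.4477, -0.0327, 0.1847]
orientation: [0.735, 0.678, -0.003, 0.001]
force: [-1.4, -9.0, -0.2]
width: 0.0125
```

```bash
python3 p.py .4482 -.030 .1855 85.6 5 -1;python3 -c "
from snap import *
snap('5',{'scene':(240,140,70,60,10),'top':(225,165,70,50,10)})"
```

```text
t=7.83 pos=[ 0.4477 -0.0327  0.1847] head=85.44 tilt=0.37 F=[-1.4 -9.  -0.2] w=0.0125 left d=[0.5 2.7 0.8]mm rot=[-0.1  0.3 -0.2] N=1
[ 0.38  0.13 -0.48  2.1   0.08  0.93 -0.23]
[[-0.02, 0.06, -0.03, 0.11, 0.01, -0.03, -1.0]]
```

View pics/scene5.png

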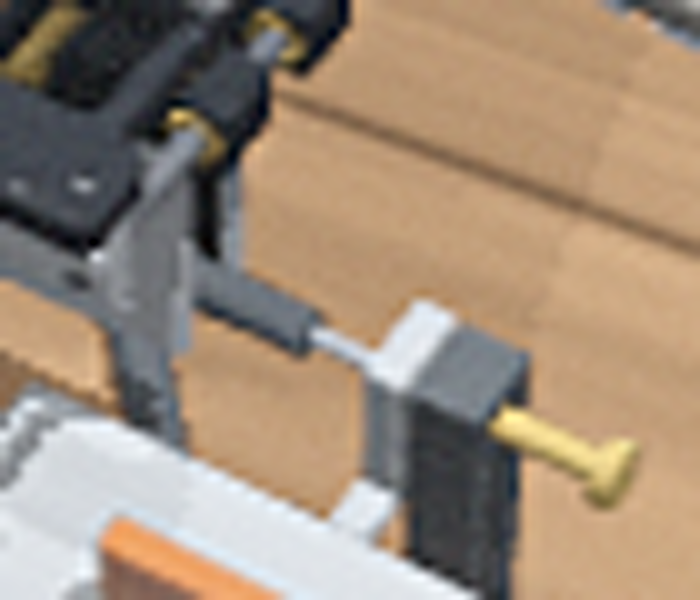

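View pics/top5.png

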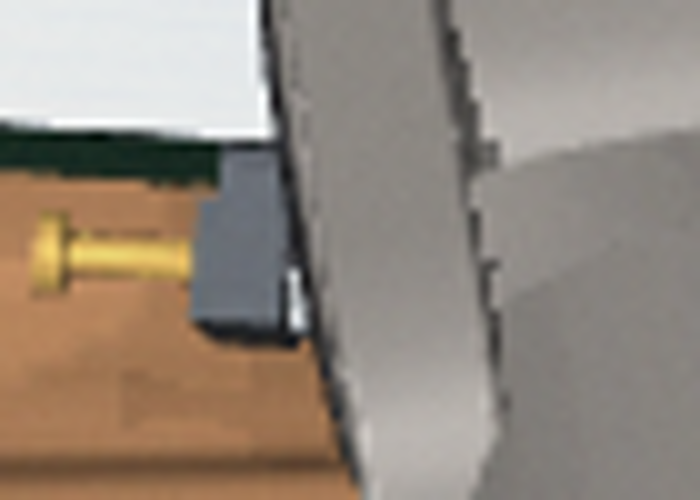

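The pin head moved 98 crop px, about 21 mm, so it's past the 15 mm clearing point. Retracting straight back.

step_arm:
  deltas:
    - [[0, 0.03, 0, -0.5, 0, 0, -1], [0, 0.03, 0, -0.8, 0, 0, -1], [0, 0, 0, -0.9, 0, 0, -1]]

```text
t: 8.3
position: [0.4435, -0.0881, 0.185]
orientation: [0.734, 0.68, 0.0, -0.001]
force: [0.0, 0.3, -1.3]
width: 0.0128
```

```bash
python3 p.py .4427 -.2755 .12 112.9 22 -1; python3 -c "
from snap import *
snap('6',{'scene':(200,130,110,80,7),'top':(220,165,100,50,8)})"
```

```text
t=8.30 pos=[ 0.4435 -0.0881  0.185 ] head=85.63 tilt=0.14 F=[ 0.   0.3 -1.3] w=0.0128 left d=[  -0.8 -187.4  -65. ]mm rot=[ -0.1  -0.1 -27.3] N=10
[ 0.46  0.13 -0.43  2.1   0.06  0.93 -0.08]
[[-0.0, -0.0, -0.45, -0.75, 0.05, 0.26, -1.0], [-0.0, -0.0, -0.45, -0.75, 0.02, 0.26, -1.0], [-0.0, -0.0, -0.45, -0.75, -0.02, 0.26, -1.0], [-0.0, -0.0, -0.45, -0.75, -0.05, 0.26, -1.0], [-0.0, -0.0, -0.45, -0.74, -0.09, 0.26, -1.0]]
```

View pics/scene6.png

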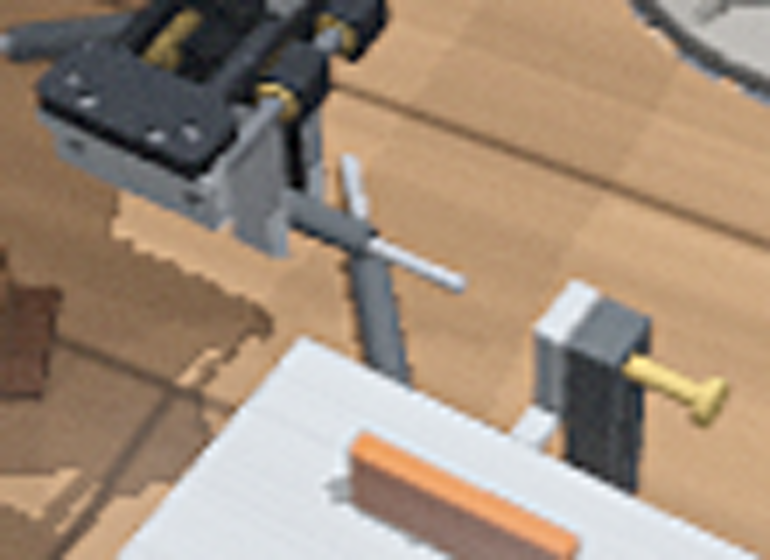

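View pics/top6.png

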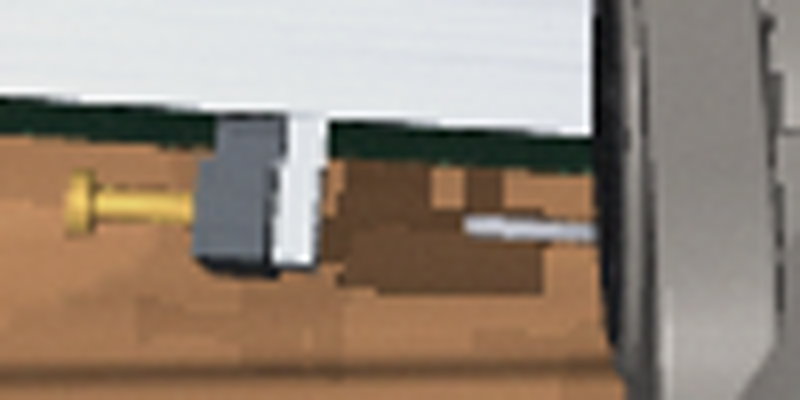

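The pin is now out of the lid lug (no brass on the right side). Carrying the punch back to the rest.

step_arm:
  deltas:
    - [[0, 0, -0.45, -0.75, 0.05, 0.26, -1], [0, 0, -0.45, -0.75, 0.02, 0.26, -1], [0, 0, -0.45, -0.75, -0.02, 0.26, -1], [0, 0, -0.45, -0.75, -0.05, 0.26, -1], [0, 0, -0.45, -0.74, -0.09, 0.26, -1]]

```text
t: 9.02
position: [0.443, -0.1853, 0.152]
orientation: [0.647, 0.763, 0.001, -0.001]
force: [0.4, -0.3, -0.8]
width: 0.0126
```

```bash
python3 p.py .4427 -.2755 .10 112.9 22 -1
```

```text
t=9.03 pos=[ 0.443  -0.1853  0.152 ] head=99.43 tilt=0.12 F=[ 0.4 -0.3 -0.8] w=0.0126 left d=[ -0.3 -90.2 -52. ]mm rot=[  0.   -0.1 -13.5] N=5
[ 0.6   0.21 -0.38  2.08  0.1   0.87  0.33]
[[0.0, -0.0, -0.45, -0.71, -0.12, 0.41, -1.0], [0.0, -0.0, -0.45, -0.71, -0.15, 0.41, -1.0], [0.0, -0.0, -0.45, -0.7, -0.19, 0.42, -1.0], [0.0, -0.0, -0.45, -0.69, -0.22, 0.42, -1.0], [0.0, -0.0, -0.45, -0.68, -0.25, 0.42, -1.0]]
```

step_arm:
  deltas:
    - [[0, 0, -0.45, -0.71, -0.12, 0.41, -1], [0, 0, -0.45, -0.71, -0.15, 0.41, -1], [0, 0, -0.45, -0.7, -0.19, 0.42, -1], [0, 0, -0.45, -0.69, -0.22, 0.42, -1], [0, 0, -0.45, -0.68, -0.25, 0.42, -1]]

```text
t: 9.65
position: [0.4435, -0.2785, 0.0985]
orientation: [0.549, 0.836, 0.002, -0.0]
force: [0.5, -0.7, -0.7]
width: 0.0123
```

step_arm:
  deltas:
    - [[0, 0, 0, 0, 0, 0, -1]]

```text
t: 9.78
position: [0.4429, -0.2792, 0.0977]
orientation: [0.55, 0.835, 0.002, -0.001]
force: [-0.3, 0.1, -1.6]
width: 0.013
```

```bash
python3 p.py .4427 -.2755 .042 112.9 15 -1
```

```text
t=9.78 pos=[ 0.4429 -0.2792  0.0977] head=113.29 tilt=0.22 F=[-0.3  0.1 -1.6] w=0.0130 left d=[ -0.2   3.7 -55.7]mm rot=[ 0.1 -0.2  0.4] N=4
[ 0.74  0.35 -0.35  2.03  0.16  0.78  0.7 ]
[[0.01, -0.01, 0.02, 0.03, 0.01, 0.56, -1.0], [0.01, -0.01, 0.02, 0.03, 0.01, 0.56, -1.0], [0.01, -0.01, 0.02, 0.03, 0.01, 0.56, -1.0], [0.01, -0.01, 0.02, 0.03, 0.01, 0.56, -1.0]]
```

step_arm:
  deltas:
    - [[0, 0, 0.03, 0.12, 0.04, 0.4, -1], [0, 0, 0.03, 0, 0, 0.5, -1], [0, 0, 0, 0, 0, 0.4, -1], [0, 0, 0, 0, 0, 0, -1]]

```text
t: 10.28
position: [0.4431, -0.2736, 0.0633]
orientation: [0.553, 0.833, 0.002, -0.001]
force: [-0.7, -0.4, -1.1]
width: 0.0126
```

```bash
python3 p.py .4427 -.2755 .042 112.9 15 -1
```

```text
t=10.28 pos=[ 0.4431 -0.2736  0.0633] head=112.91 tilt=0.25 F=[-0.7 -0.4 -1.1] w=0.0126 left d=[ -0.4  -1.9 -21.3]mm rot=[ 0.2 -0.2  0. ] N=2
[ 0.71  0.4  -0.34  2.06  0.19  0.71  0.65]
[[0.01, -0.02, 0.0, -0.03, -0.02, 0.43, -1.0], [0.01, -0.02, 0.0, -0.03, -0.02, 0.43, -1.0]]
```

step_arm:
  deltas:
    - [[0.01, -0.02, 0, -0.03, -0.02, 0.4, -1], [0.01, -0.02, 0, -0.03, -0.02, 0.25, -1], [0, 0, 0, 0, 0, 0.1, -1], [0, 0, 0, 0, 0, 0, -1]]

```text
t: 10.78
position: [0.443, -0.2754, 0.0435]
orientation: [0.553, 0.833, -0.0, 0.001]
force: [0.1, -0.5, -1.7]
width: 0.0124
```

```bash
python3 p.py .4427 -.2755 .042 112.9 15 -1
```

```text
t=10.78 pos=[ 0.443  -0.2754  0.0435] head=112.92 tilt=0.08 F=[ 0.1 -0.5 -1.7] w=0.0124 left d=[-0.3 -0.1 -1.5]mm rot=[0.  0.1 0. ] N=1
[ 0.7   0.43 -0.32  2.07  0.22  0.67  0.63]
[[0.01, 0.01, 0.0, 0.0, -0.01, 0.06, -1.0]]
```

Within 1.5 mm. Lowering the last bit and opening partway, then fully.

step_arm:
  deltas:
    - [[0, 0, 0, 0, 0, 0.06, -1], [0, 0, 0, 0, 0, 0.02, -0.5], [0, 0, 0, 0, 0, 0, 0], [0, 0, 0, 0, 0, 0, 0.5], [0, 0, 0, 0, 0, 0, 0.5]]

```text
t: 11.4
position: [0.4436, -0.2757, 0.0422]
orientation: [0.553, 0.833, -0.0, 0.001]
force: [-0.5, 1.0, 0.0]
width: 0.0494
```

step_arm:
  deltas:
    - [[0, 0, 0, 0, 0, -0.2, 0.5], [0, 0, 0, 0, 0, -0.7, 0.5], [0, 0, 0, 0, 0, -1, 0.5], [0, 0, 0, 0, 0, -1, 0.5], [0, 0, 0, 0, 0, -1, 0.5]]

```text
t: 12.02
position: [0.4429, -0.275, 0.1451]
orientation: [0.552, 0.834, 0.0, 0.001]
force: [0.6, -0.6, -0.4]
width: 0.0702
```

```bash
python3 - <<'E'
import numpy as np
o=np.array([.6138,.0293]);a=np.radians(-4.4);R=np.array([[np.cos(a),-np.sin(a)],[np.sin(a),np.cos(a)]])
for b in[(-.117,0),(-.0985,0),(.0265,0),(-.065,.097)]: print(b,(o+R@b).round(4))
E
python3 p.py .497 .038 .24 85.6 23 -1;python3 -c "
from snap import *
snap('7',{'scene':(130,70,140,120,5)})"
```

```text
(-0.117, 0) [0.4971 0.0383]
(-0.0985, 0) [0.5156 0.0369]
(0.0265, 0) [0.6402 0.0273]
(-0.065, 0.097) [0.5564 0.131 ]
t=12.03 pos=[ 0.4429 -0.275   0.1451] head=112.94 tilt=0.10 F=[ 0.6 -0.6 -0.4] w=0.0702 left d=[ 54.1 313.   94.9]mm rot=[ 0.1  0.1 27.3] N=15
[ 0.74  0.28 -0.36  2.    0.13  0.87  0.71]
[[0.0, 0.0, 0.3, 0.71, 0.46, -0.25, -1.0], [0.0, 0.0, 0.3, 0.73, 0.44, -0.25, -1.0], [0.0, 0.0, 0.3, 0.74, 0.41, -0.25, -1.0], [0.0, 0.0, 0.3, 0.75, 0.39, -0.25, -1.0], [0.0, 0.0, 0.3, 0.76, 0.36, -0.25, -1.0]]
```

View pics/scene7.png

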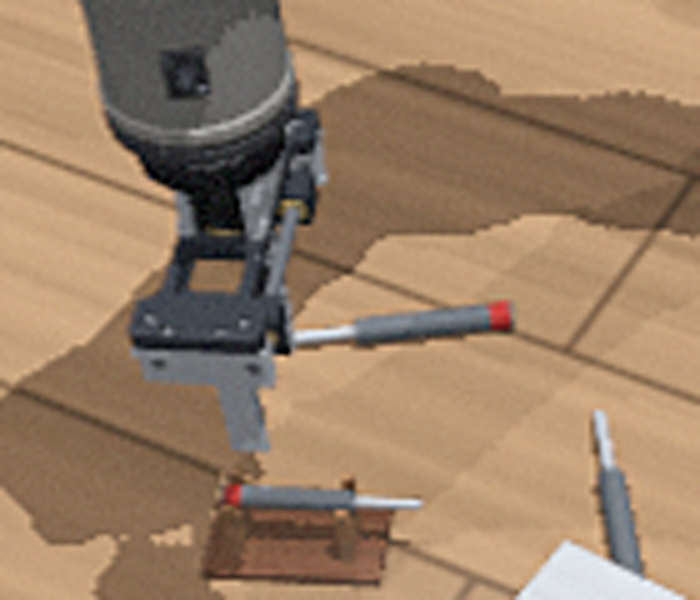

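The punch is back in its notches, red end at crop (232,493) and tip at (420,503). On to the lid.

step_arm:
  deltas:
    - [[0, 0, 0.3, 0.5, 0.35, -0.7, -1], [0, 0, 0.3, 0.5, 0.35, -0.7, -1], [0, 0, 0.3, 0.6, 0.4, -0.7, -1], [0, 0, 0.3, 0.7, 0.4, -0.6, -1], [0, 0, 0.3, 0.76, 0.36, -0.4, -1]]

```text
t: 12.7
position: [0.4634, -0.1862, 0.2343]
orientation: [0.619, 0.786, 0.001, 0.005]
force: [-0.5, 0.8, -0.6]
width: 0.0244
```

```bash
python3 p.py .497 .038 .24 85.6 23 -1
```

```text
t=12.70 pos=[ 0.4634 -0.1862  0.2343] head=103.54 tilt=0.63 F=[-0.5  0.8 -0.6] w=0.0244 left d=[ 33.6 224.2   5.7]mm rot=[ 0.5  0.3 17.9] N=10
[ 0.63  0.14 -0.41  1.96  0.07  1.04  0.42]
[[0.01, 0.01, 0.3, 0.84, 0.34, -0.03, -1.0], [0.01, 0.01, 0.3, 0.85, 0.31, -0.03, -1.0], [0.01, 0.01, 0.3, 0.86, 0.29, -0.03, -1.0], [0.01, 0.01, 0.3, 0.87, 0.26, -0.03, -1.0], [0.01, 0.01, 0.3, 0.88, 0.23, -0.03, -1.0]]
```

step_arm:
  deltas:
    - [[0.01, 0.01, 0.3, 0.84, 0.34, -0.03, -1], [0.01, 0.01, 0.3, 0.85, 0.31, -0.03, -1], [0.01, 0.01, 0.3, 0.86, 0.29, -0.03, -1], [0.01, 0.01, 0.3, 0.87, 0.26, -0.03, -1], [0.01, 0.01, 0.3, 0.88, 0.23, -0.03, -1]]

```text
t: 13.32
position: [0.4806, -0.0699, 0.2446]
orientation: [0.68, 0.733, 0.002, 0.005]
force: [-0.1, -0.7, -0.0]
width: 0.0006
```

```bash
python3 p.py .497 .038 .24 85.6 23 -1
```

```text
t=13.32 pos=[ 0.4806 -0.0699  0.2446] head=94.27 tilt=0.60 F=[-0.1 -0.7 -0. ] w=0.0006 left d=[ 16.4 107.9  -4.6]mm rot=[0.6 0.2 8.7] N=5
[ 0.47  0.12 -0.49  1.97  0.07  1.06  0.02]
[[0.02, 0.01, 0.29, 0.85, 0.19, 0.03, -1.0], [0.02, 0.01, 0.29, 0.86, 0.17, 0.04, -1.0], [0.02, 0.01, 0.29, 0.86, 0.14, 0.04, -1.0], [0.02, 0.01, 0.29, 0.86, 0.12, 0.04, -1.0], [0.02, 0.01, 0.29, 0.87, 0.09, 0.04, -1.0]]
```

step_arm:
  deltas:
    - [[0.02, 0.01, 0.29, 0.85, 0.19, 0.03, -1], [0.02, 0.01, 0.29, 0.86, 0.17, 0.04, -1], [0.02, 0.01, 0.29, 0.86, 0.14, 0.04, -1], [0.02, 0.01, 0.29, 0.86, 0.12, 0.04, -1], [0.02, 0.01, 0.29, 0.8, 0.09, 0.04, -1]]

```text
t: 13.95
position: [0.4967, 0.0406, 0.2454]
orientation: [0.735, 0.678, 0.002, 0.001]
force: [0.6, -0.3, -1.5]
width: 0.0003
```

step_arm:
  deltas:
    - [[0, 0, 0, 0, 0, 0, -1]]

```text
t: 14.08
position: [0.4967, 0.042, 0.2463]
orientation: [0.734, 0.679, 0.002, 0.002]
force: [1.0, -0.3, -0.1]
width: 0.0004
```

```bash
python3 p.py .497 .038 .181 85.6 15 -1;python3 -c "
from snap import *
snap('8',{'scene':(200,110,120,100,6),'top':(200,110,120,100,6)})"
```

```text
t=14.07 pos=[0.4967 0.042  0.2463] head=85.49 tilt=0.29 F=[ 1.  -0.3 -0.1] w=0.0004 left d=[  0.3  -4.  -65.3]mm rot=[ 0.3 -0.1 -0.1] N=5
[ 0.31  0.15 -0.57  1.94  0.09  1.08 -0.38]
[[0.01, -0.0, -0.0, -0.03, 0.0, 0.52, -1.0], [0.01, -0.0, -0.0, -0.03, 0.0, 0.52, -1.0], [0.01, -0.0, -0.0, -0.03, 0.0, 0.52, -1.0], [0.01, -0.0, -0.0, -0.03, 0.0, 0.52, -1.0], [0.01, -0.0, -0.0, -0.03, 0.0, 0.52, -1.0]]
```

View pics/scene8.png

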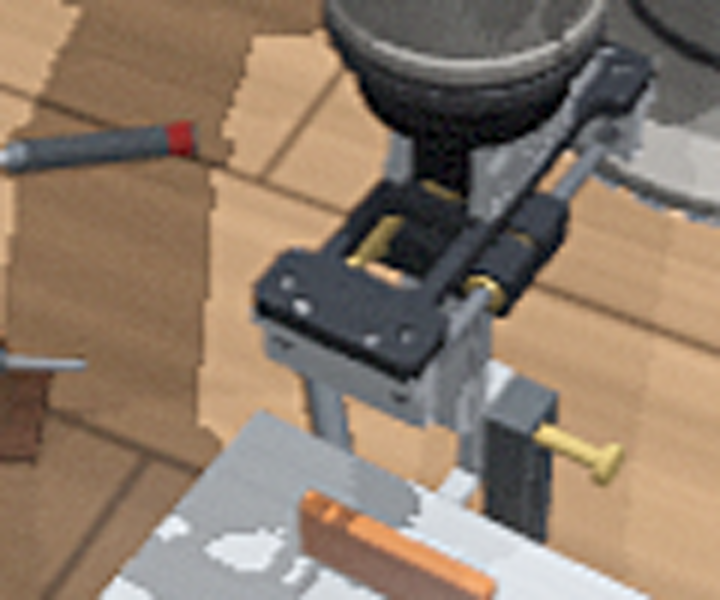

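Gripper closed and standing over the gap between lug and bar (bar at crop (395,545)). Descending.

step_arm:
  deltas:
    - [[0.01, 0, 0, -0.08, 0, 0.52, -1], [0.01, 0, 0, -0.03, 0, 0.52, -1], [0.01, 0, 0, -0.03, 0, 0.52, -1], [0.01, 0, 0, -0.02, 0, 0.52, -1], [0, 0, 0, 0, 0, 0.3, -1]]

```text
t: 14.8
position: [0.4958, 0.0335, 0.1822]
orientation: [0.736, 0.677, -0.0, -0.0]
force: [-0.1, 0.4, 0.1]
width: 0.0009
```

```bash
python3 p.py .5156 .0369 .178 85.6 15 -1
```

```text
t=14.80 pos=[0.4958 0.0335 0.1822] head=85.28 tilt=0.04 F=[-0.1  0.4  0.1] w=0.0009 left d=[19.8  3.4 -4.2]mm rot=[-0.   0.  -0.3] N=2
[ 0.3   0.22 -0.56  2.01  0.14  0.95 -0.41]
[[-0.0, 0.0, -0.03, 0.1, 0.39, 0.08, -1.0], [-0.0, 0.0, -0.03, 0.1, 0.39, 0.08, -1.0]]
```

step_arm:
  deltas:
    - [[0, 0, -0.03, 0.1, 0.35, 0.08, -1], [0, 0, -0.03, 0.05, 0.35, 0.08, -1], [0, 0, 0, 0, 0.4, 0, -1], [0, 0, 0, 0, 0.45, 0, -1], [0, 0, 0, 0, 0.45, 0, -1]]

```text
t: 15.42
position: [0.5486, 0.0334, 0.1775]
orientation: [0.733, 0.68, -0.001, -0.0]
force: [-4.0, -0.2, 0.8]
width: 0.0005
```

```bash
python3 p.py .640 .0273 .178 85.6 12 -1
```

```text
t=15.43 pos=[0.5486 0.0334 0.1775] head=85.68 tilt=0.15 F=[-4.  -0.2  0.8] w=0.0005 left d=[91.4 -6.1  0.5]mm rot=[-0.1  0.1  0.1] N=8
[ 0.27  0.31 -0.54  1.9   0.19  0.98 -0.43]
[[-0.0, 0.0, 0.0, 0.0, 0.46, -0.0, -1.0], [-0.0, 0.0, 0.0, 0.0, 0.46, -0.0, -1.0], [-0.0, 0.0, 0.0, 0.0, 0.46, -0.0, -1.0], [-0.0, 0.0, 0.0, 0.0, 0.46, -0.0, -1.0], [-0.0, 0.0, 0.0, 0.0, 0.46, -0.0, -1.0]]
```

step_arm:
  deltas:
    - [[0, 0, 0, 0, 0.5, 0, -1], [0, 0, 0, 0, 0.5, 0, -1], [0, 0, 0, 0, 0.5, 0, -1], [0, 0, 0, 0, 0.5, 0, -1], [0, 0, 0, 0, 0.5, 0, -1]]

```text
t: 16.05
position: [0.6157, 0.0278, 0.1775]
orientation: [0.734, 0.68, -0.001, -0.0]
force: [-3.5, 0.3, 1.8]
width: 0.0007
```

```bash
python3 p.py .640 .0273 .178 85.6 12 -1
```

```text
t=16.05 pos=[0.6157 0.0278 0.1775] head=85.64 tilt=0.15 F=[-3.5  0.3  1.8] w=0.0007 left d=[24.3 -0.5  0.5]mm rot=[-0.1  0.1  0. ] N=3
[ 0.25  0.42 -0.51  1.76  0.23  1.03 -0.43]
[[-0.01, 0.0, 0.0, 0.02, 0.32, -0.01, -1.0], [-0.01, 0.0, 0.0, 0.02, 0.32, -0.01, -1.0], [-0.01, 0.0, 0.0, 0.02, 0.32, -0.01, -1.0]]
```

step_arm:
  deltas:
    - [[0, 0, 0, 0, 0.3, 0, -1], [0, 0, 0, 0, 0.25, 0, -1], [0, 0, 0, 0, 0.15, 0, -1], [0, 0, 0, 0, 0.1, 0, -1]]

```text
t: 16.55
position: [0.6375, 0.0261, 0.1774]
orientation: [0.734, 0.68, -0.001, -0.0]
force: [-2.1, -0.6, -0.1]
width: 0.0005
```

```bash
python3 p.py .640 .0273 .178 85.6 12 -1
```

```text
t=16.55 pos=[0.6375 0.0261 0.1774] head=85.63 tilt=0.14 F=[-2.1 -0.6 -0.1] w=0.0005 left d=[2.5 1.2 0.6]mm rot=[-0.1  0.1  0. ] N=1
[ 0.24  0.45 -0.5   1.71  0.25  1.05 -0.42]
[[-0.02, 0.01, 0.01, 0.05, 0.1, -0.02, -1.0]]
```

step_arm:
  deltas:
    - [[0, 0, 0, 0, 0.12, 0, -1], [0, 0, 0, 0, 0.12, 0, -1]]

```text
t: 16.8
position: [0.6411, 0.0258, 0.1774]
orientation: [0.733, 0.68, -0.003, -0.002]
force: [-32.7, -0.9, 22.2]
width: 0.0001
```

step_arm:
  deltas:
    - [[0, 0, 0, 0, 0.12, 0, -1], [0, 0, 0, 0, 0.1, 0, -1]]

```text
t: 17.05
position: [0.641, 0.0257, 0.1775]
orientation: [0.733, 0.68, -0.008, -0.005]
force: [-22.6, -2.0, 14.9]
width: 0.0007
```

The force rose sharply at x = 0.641, so the lid is at its stop. Backing off, lifting, then checking.

step_arm:
  deltas:
    - [[0, 0, 0, 0, -0.4, 0, -1], [0, 0, 0, 0, -0.4, -0.5, 0], [0, 0, 0, 0, 0, -1, 1], [0, 0, 0, 0, 0, -1, 1], [0, 0, 0, 0, 0, -1, 1]]

```text
t: 17.68
position: [0.6211, 0.0288, 0.2697]
orientation: [0.733, 0.681, -0.007, -0.005]
force: [-0.1, -1.0, 1.0]
width: 0.0372
```

```bash
python3 p.py .5865 .2946 .26 95 23 1;python3 -c "
from snap import *
snap('9',{'scene':(170,110,240,200,3),'top':(110,50,220,170,3)})"
```

```text
t=17.68 pos=[0.6211 0.0288 0.2697] head=85.78 tilt=0.96 F=[-0.1 -1.   1. ] w=0.0372 left d=[-34.6 265.8  -9.7]mm rot=[-0.9  0.2 -9.2] N=12
[ 0.26  0.36 -0.53  1.63  0.19  1.22 -0.38]
[[-0.01, 0.0, -0.13, 0.88, -0.18, 0.03, 1.0], [-0.01, 0.0, -0.13, 0.88, -0.17, 0.03, 1.0], [-0.01, 0.0, -0.13, 0.88, -0.16, 0.03, 1.0], [-0.01, 0.0, -0.13, 0.88, -0.14, 0.03, 1.0], [-0.01, 0.0, -0.13, 0.88, -0.13, 0.03, 1.0]]
```

View pics/scene9.png

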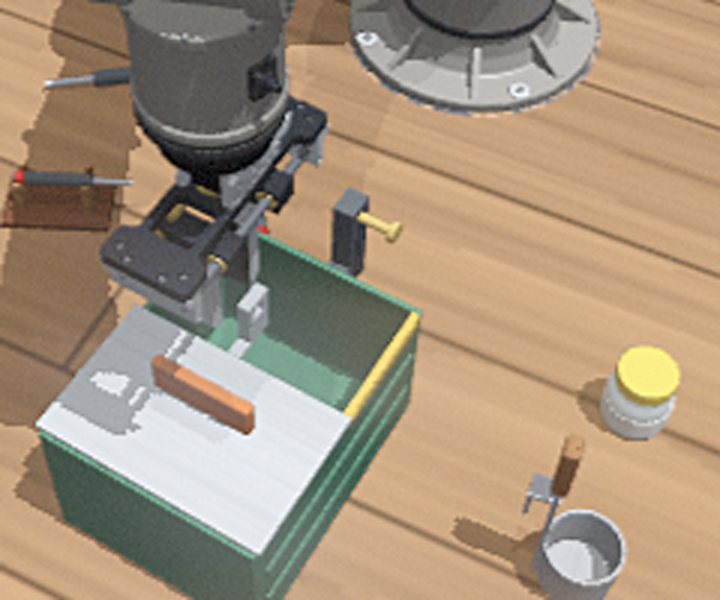

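View pics/top9.png

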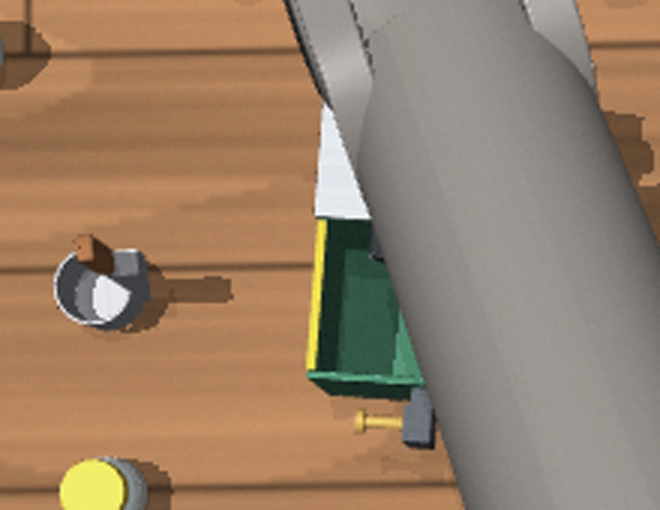

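The lid is fully back (its near edge is at top crop (317,215)), the whole yellow line is exposed, and the dipper and jar are untouched. Next I measure the yellow rim line and refine the dipper.

```bash
python3 - <<'E'
from h import *
s,t=load("scene9"),load("top9")
o=np.array([.6138,.0293]);a=np.radians(-4.4);R=np.array([[np.cos(a),-np.sin(a)],[np.sin(a),np.cos(a)]])
for n,c,roi in(("top",t,(205,110,30,80)),("scene",s,(270,205,60,60))):
    hsv=cv2.cvtColor(c["color"],cv2.COLOR_RGB2HSV); m=cv2.inRange(hsv,(22,150,120),(34,255,255))
    x,y,w,h=roi; k=np.zeros_like(m);k[y:y+h,x:x+w]=m[y:y+h,x:x+w]
    cnt=max(cv2.findContours(k,0,2)[0],key=cv2.contourArea); r=cv2.minAreaRect(cnt); 
    vx,vy,x0,y0=cv2.fitLine(np.argwhere(k)[:,::-1].astype(np.float32),cv2.DIST_L2,0,.01,.01).ravel()
    pts=np.argwhere(k)[:,::-1].astype(float); d=(pts-[x0,y0])@[vx,vy]
    P=[plane(c,np.array([x0,y0])+q*np.array([vx,vy]),.15) for q in(d.min(),d.max())]
    print(n,len(pts),[(R.T@(p[:2]-o)).round(4) for p in P],[p.round(4) for p in P])
    # near lid
    # grip wood brown
s0,t0=load("scene0"),load("top0")
for n,c,roi in(("top",t0,(120,115,60,60)),("scene",s0,(330,250,60,30))):
    hsv=cv2.cvtColor(c["color"],cv2.COLOR_RGB2HSV); print(n)
E
python3 - <<'E'
import sys; sys.path.insert(0,'.')
from h import *
t=load("top9");s=load("scene9")
cv2.imwrite("pics/dz.png",np.hstack([cv2.resize(t["color"][120:165,122:172,::-1],(400,360),interpolation=cv2.INTER_CUBIC),cv2.resize(s["color"][250:315,340:385,::-1],(250,360),interpolation=cv2.INTER_CUBIC)]))
E
```

```text
top 154 [array([-0.1216,  0.0971]), array([-0.0082,  0.0961])] [array([0.5   , 0.1354, 0.15  ]), array([0.613 , 0.1257, 0.15  ])]Traceback (most recent call last):
  File "<stdin>", line 7, in <module>
ValueError: max() iterable argument is empty
```

View pics/dz.png

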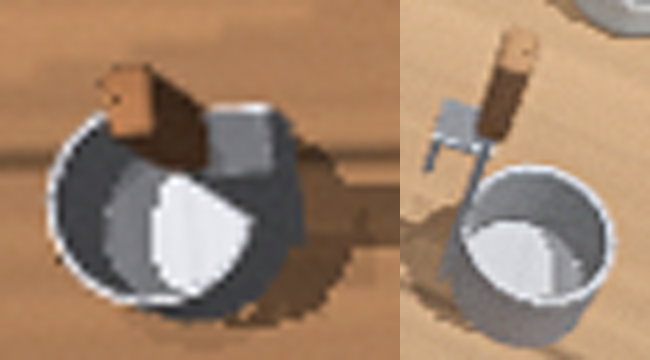

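The top crop shows the dipper's grip top at (133,101) and the cup rim around (150,205), consistent with the earlier fix. The rim line lies at bin y 0.0966, as expected. On to the dipper.

step_arm:
  deltas:
    - [[-0.05, 0, -0.13, 0.88, -0.18, 0.03, 1], [-0.05, 0, -0.13, 0.88, -0.17, 0.03, 1], [-0.05, 0, -0.13, 0.88, -0.16, 0.03, 1], [0, 0, -0.13, 0.88, -0.14, 0.03, 1], [0, 0, -0.13, 0.88, -0.13, 0.03, 1]]

```text
t: 18.4
position: [0.6057, 0.1476, 0.2669]
orientation: [0.707, 0.707, 0.0, 0.003]
force: [0.9, -0.5, -0.1]
width: 0.0931
```

```bash
python3 p.py .587 .2945 .26 96 23 1
```

```text
t=18.40 pos=[0.6057 0.1476 0.2669] head=89.97 tilt=0.30 F=[ 0.9 -0.5 -0.1] w=0.0931 left d=[-18.7 146.9  -6.9]mm rot=[ 0.2  0.2 -6. ] N=7
[ 0.11  0.36 -0.58  1.65  0.21  1.2  -0.52]
[[0.01, 0.0, -0.14, 0.84, -0.11, 0.04, 1.0], [0.01, 0.0, -0.14, 0.84, -0.09, 0.04, 1.0], [0.01, 0.0, -0.14, 0.84, -0.08, 0.04, 1.0], [0.01, 0.0, -0.14, 0.84, -0.07, 0.04, 1.0], [0.01, 0.0, -0.14, 0.84, -0.06, 0.04, 1.0]]
```

step_arm:
  deltas:
    - [[0.01, 0, -0.14, 0.84, -0.11, 0.04, 1], [0.01, 0, -0.14, 0.84, -0.09, 0.04, 1], [0.01, 0, -0.14, 0.84, -0.08, 0.04, 1], [0.01, 0, -0.14, 0.84, -0.07, 0.04, 1], [0.01, 0, -0.14, 0.84, -0.06, 0.04, 1]]

```text
t: 19.02
position: [0.5912, 0.2599, 0.2607]
orientation: [0.679, 0.734, -0.002, 0.0]
force: [-0.5, -0.2, 0.7]
width: 0.0943
```

```bash
python3 p.py .587 .2945 .25 96 23 1
```

```text
t=19.02 pos=[0.5912 0.2599 0.2607] head=94.49 tilt=0.22 F=[-0.5 -0.2  0.7] w=0.0943 left d=[ -4.2  34.6 -10.7]mm rot=[-0.1  0.2 -1.5] N=2
[-0.05  0.41 -0.62  1.59  0.25  1.22 -0.64]
[[-0.01, 0.02, -0.13, 0.7, -0.03, 0.21, 1.0], [-0.01, 0.02, -0.13, 0.7, -0.02, 0.21, 1.0]]
```

step_arm:
  deltas:
    - [[0, 0.02, -0.13, 0.7, -0.03, 0.1, 1], [0, 0.02, -0.13, 0.7, -0.02, 0.1, 1], [0, 0, 0, 0, 0, 0, 1]]

```text
t: 19.4
position: [0.5859, 0.299, 0.2549]
orientation: [0.667, 0.745, -0.0, -0.002]
force: [0.5, -0.1, 0.3]
width: 0.0939
```

```bash
python3 p.py .587 .2945 .166 96 20 1;python3 -c "
from snap import *
snap('a',{'scene':(300,170,120,150,4),'top':(110,80,120,120,5)})"
```

```text
t=19.40 pos=[0.5859 0.299  0.2549] head=96.31 tilt=0.20 F=[ 0.5 -0.1  0.3] w=0.0939 left d=[  1.1  -4.5 -88.9]mm rot=[-0.2 -0.1  0.3] N=5
[-0.11  0.44 -0.63  1.57  0.27  1.22 -0.68]
[[-0.01, -0.0, 0.01, -0.04, 0.01, 0.71, 1.0], [-0.01, -0.0, 0.01, -0.04, 0.01, 0.71, 1.0], [-0.01, -0.0, 0.01, -0.04, 0.01, 0.71, 1.0], [-0.01, -0.0, 0.01, -0.04, 0.01, 0.71, 1.0], [-0.01, -0.0, 0.01, -0.04, 0.01, 0.71, 1.0]]
```

View pics/scenea.png

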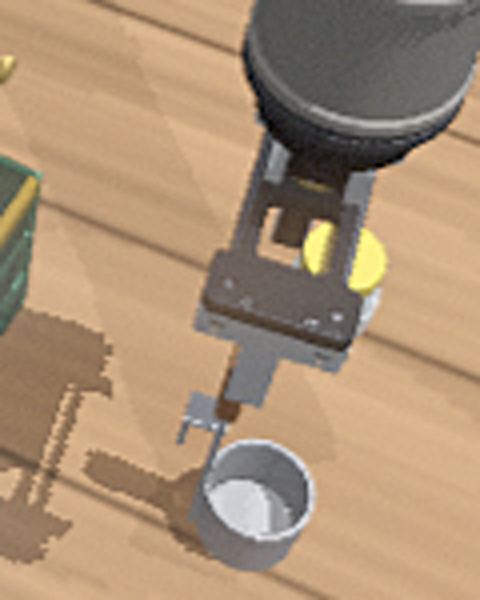

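View pics/topa.png

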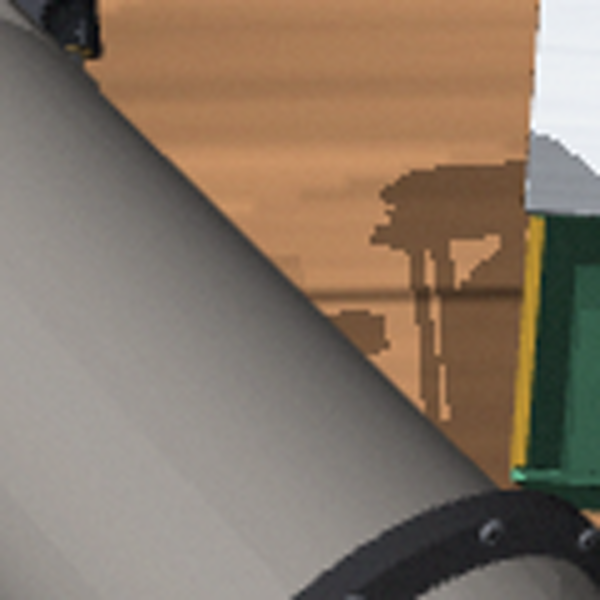

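The scene view shows the fingers just above and astride the wooden grip; the arm hides it in the top view. Descending, with the 4.5 mm correction.

step_arm:
  deltas:
    - [[0, 0, 0.05, -0.18, 0.02, 0.6, 1], [0, 0, 0, 0, 0.02, 0.7, 1], [0, 0, 0, 0, 0, 0.7, 1], [0, 0, 0, 0, 0, 0.7, 1], [0, 0, 0, 0, 0, 0.6, 1]]

```text
t: 20.12
position: [0.5888, 0.2896, 0.1668]
orientation: [0.672, 0.741, -0.001, -0.001]
force: [-0.1, 0.5, 0.2]
width: 0.0941
```

```bash
python3 p.py .587 .2945 .166 96 20 1;python3 -c "
from snap import *
snap('b',{'scene':(300,170,120,150,4)})"
```

```text
t=20.12 pos=[0.5888 0.2896 0.1668] head=95.63 tilt=0.14 F=[-0.1  0.5  0.2] w=0.0941 left d=[-1.8  4.9 -0.8]mm rot=[-0.1  0.  -0.4] N=1
[-0.11  0.51 -0.6   1.67  0.32  1.07 -0.72]
[[-0.02, 0.0, -0.06, 0.2, -0.05, 0.03, 1.0]]
```

View pics/sceneb.png

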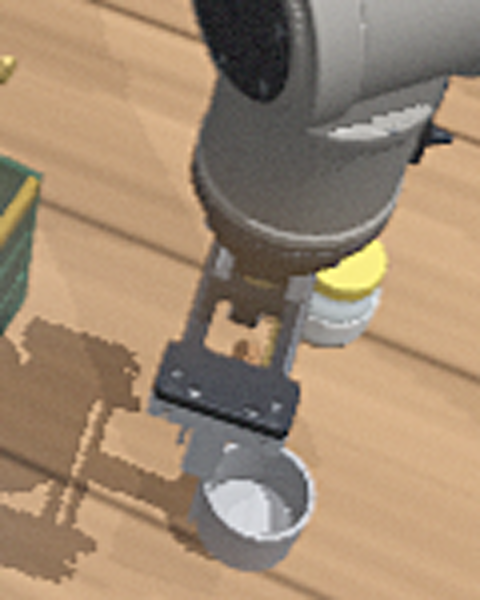

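step_arm:
  deltas:
    - [[0, 0, -0.06, 0.2, -0.05, 0.02, 1], [0, 0, 0, 0, 0, 0, 0], [0, 0, 0, 0, 0, 0, -0.2], [0, 0, 0, 0, 0, 0, -0.4], [0, 0, 0, 0, 0, 0, -0.5]]
  grip_force: 30

```text
t: 20.8
position: [0.5867, 0.2952, 0.1655]
orientation: [0.669, 0.743, -0.001, -0.001]
force: [0.6, 1.2, 0.0]
width: 0.0575
```

step_arm:
  deltas:
    - [[0, 0, 0, 0, 0, 0, -0.6], [0, 0, 0, 0, 0, 0, -0.7], [0, 0, 0, 0, 0, 0, -0.8], [0, 0, 0, 0, 0, 0, -1], [0, 0, 0, 0, 0, 0, -1]]

```text
t: 21.42
position: [0.5869, 0.2951, 0.1657]
orientation: [0.669, 0.743, -0.001, -0.001]
force: [0.2, 0.5, -0.1]
width: 0.0198
```

```bash
python3 p.py .587 .2945 .25 96 20 -1;python3 -c "
from snap import *
snap('c',{'scene':(300,170,120,150,4)})"
```

```text
t=21.43 pos=[0.5869 0.2951 0.1657] head=96.04 tilt=0.14 F=[ 0.2  0.5 -0.1] w=0.0198 left d=[ 0.1 -0.6 84.3]mm rot=[-0.1  0.   0. ] N=5
[-0.12  0.51 -0.61  1.67  0.32  1.07 -0.72]
[[-0.0, 0.0, 0.0, -0.0, -0.0, -0.67, -1.0], [-0.0, 0.0, 0.0, -0.0, -0.0, -0.67, -1.0], [-0.0, 0.0, 0.0, -0.0, -0.0, -0.67, -1.0], [-0.0, 0.0, 0.0, -0.0, -0.0, -0.67, -1.0], [-0.0, 0.0, 0.0, -0.0, -0.0, -0.67, -1.0]]
```

View pics/scenec.png

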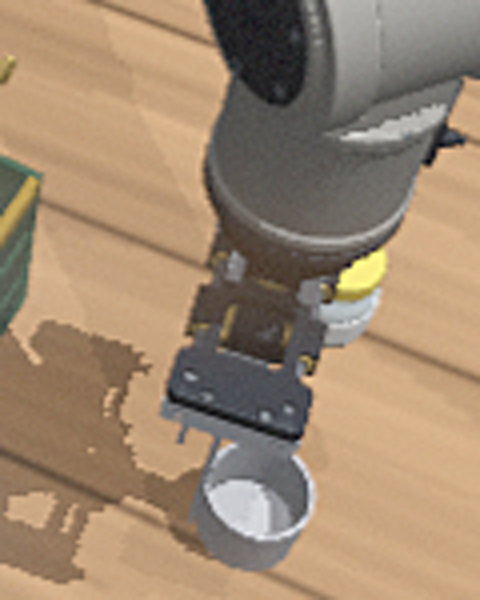

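The jaws closed at 19.8 mm on the 20 mm grip. Lifting with a firmer grip.

step_arm:
  deltas:
    - [[0, 0, 0, 0, 0, 0, -1], [0, 0, 0, 0, 0, -0.3, -1], [0, 0, 0, 0, 0, -0.6, -1], [0, 0, 0, 0, 0, -0.8, -1], [0, 0, 0, 0, 0, -0.8, -1]]
  grip_force: 50

```text
t: 22.1
position: [0.5865, 0.2948, 0.2315]
orientation: [0.669, 0.743, -0.002, -0.001]
force: [0.9, 0.3, -1.1]
width: 0.0197
```

```bash
python3 p.py .5571 .185 .265 85.6 18 -1
```

```text
t=22.10 pos=[0.5865 0.2948 0.2315] head=96.05 tilt=0.25 F=[ 0.9  0.3 -1.1] w=0.0197 left d=[ -29.4 -109.8   33.5]mm rot=[-0.2  0.1 10.5] N=7
[-0.11  0.46 -0.63  1.6   0.28  1.18 -0.69]
[[-0.01, 0.0, 0.25, -0.61, -0.23, -0.19, -1.0], [-0.01, 0.0, 0.25, -0.61, -0.22, -0.19, -1.0], [-0.01, 0.0, 0.25, -0.62, -0.2, -0.19, -1.0], [-0.01, 0.0, 0.25, -0.62, -0.19, -0.19, -1.0], [-0.01, 0.0, 0.25, -0.63, -0.17, -0.19, -1.0]]
```

step_arm:
  deltas:
    - [[0, 0, 0.25, -0.61, -0.23, -0.19, -1], [0, 0, 0.25, -0.61, -0.22, -0.19, -1], [0, 0, 0.25, -0.62, -0.2, -0.19, -1], [0, 0, 0.25, -0.62, -0.19, -0.19, -1], [0, 0, 0.25, -0.63, -0.17, -0.19, -1]]

```text
t: 22.72
position: [0.5638, 0.2106, 0.258]
orientation: [0.719, 0.695, -0.001, -0.001]
force: [-1.0, 1.1, -1.8]
width: 0.02
```

```bash
python3 p.py .5571 .185 .265 85.6 18 -1
```

```text
t=22.73 pos=[0.5638 0.2106 0.258 ] head=87.98 tilt=0.18 F=[-1.   1.1 -1.8] w=0.0200 left d=[ -6.7 -25.6   7. ]mm rot=[-0.2  0.1  2.4] N=2
[ 0.02  0.33 -0.61  1.7   0.2   1.18 -0.68]
[[-0.01, 0.01, 0.2, -0.52, -0.12, -0.14, -1.0], [-0.01, 0.01, 0.2, -0.52, -0.11, -0.14, -1.0]]
```

step_arm:
  deltas:
    - [[0, 0.01, 0.2, -0.52, -0.12, -0.14, -1], [0, 0.01, 0.2, -0.52, -0.11, -0.14, -1], [0, 0, 0, 0, 0, 0, -1]]

```text
t: 23.1
position: [0.5564, 0.1814, 0.2659]
orientation: [0.736, 0.677, -0.001, -0.001]
force: [-0.1, 0.8, -1.8]
width: 0.0198
```

```bash
python3 p.py .5571 .1395 .26 85.6 12 -1;python3 -c "
from snap import *
snap('d',{'scene':(240,140,150,160,4),'top':(140,70,140,130,5)})"
```

```text
t=23.10 pos=[0.5564 0.1814 0.2659] head=85.27 tilt=0.12 F=[-0.1  0.8 -1.8] w=0.0198 left d=[  0.7 -41.9  -5.9]mm rot=[-0.1 -0.  -0.3] N=4
[ 0.06  0.3  -0.6   1.73  0.18  1.17 -0.66]
[[-0.01, -0.0, -0.01, -0.42, 0.04, 0.06, -1.0], [-0.01, -0.0, -0.01, -0.42, 0.04, 0.06, -1.0], [-0.01, -0.0, -0.01, -0.42, 0.04, 0.06, -1.0], [-0.01, -0.0, -0.01, -0.42, 0.04, 0.06, -1.0]]
```

View pics/scened.png

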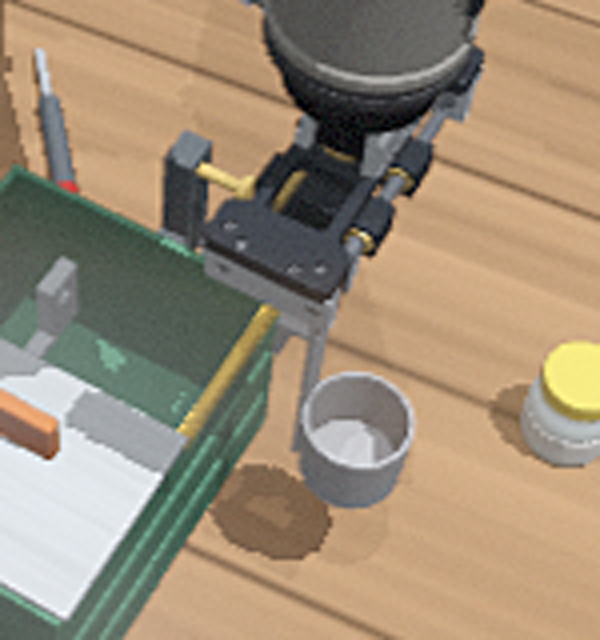

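View pics/topd.png

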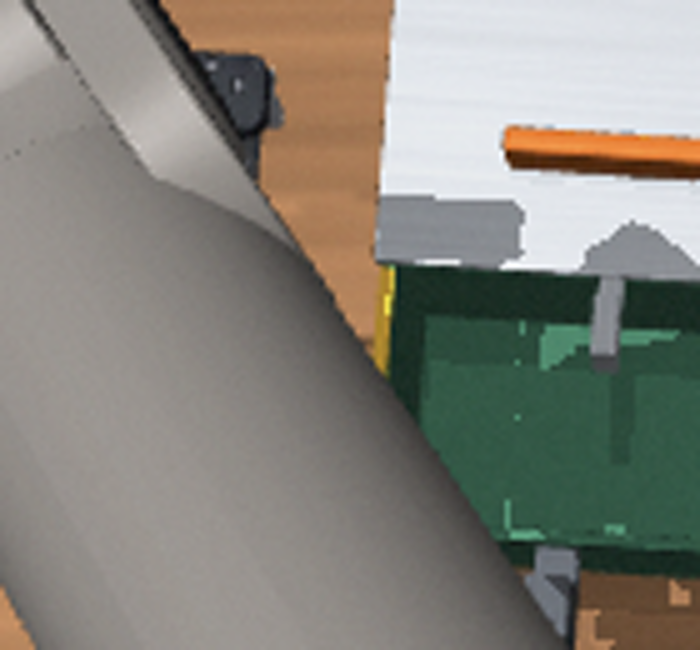

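```bash
python3 - <<'E'
from h import *
s=load("scened"); S=lambda u,v,k=4,x=240,y=140:np.array([(u+.5)/k-.5+x,(v+.5)/k-.5+y])
o=np.array([.6138,.0293]);a=np.radians(-4.4);R=np.array([[np.cos(a),-np.sin(a)],[np.sin(a),np.cos(a)]])
B=lambda p:(R.T@(p[:2]-o)).round(4)
print("cup",plane(s,S(357,422),.1552).round(4),B(plane(s,S(357,422),.1552)),"TCP bin",B(np.array([.5564,.1814])))
hsv=cv2.cvtColor(s["color"],cv2.COLOR_RGB2HSV);m=cv2.inRange(hsv,(18,120,90),(34,255,255))
k=np.zeros_like(m);k[212:255,280:312]=m[212:255,280:312];pts=np.argwhere(k)[:,::-1].astype(np.float32);print(len(pts))
vx,vy,x0,y0=cv2.fitLine(pts,cv2.DIST_L2,0,.01,.01).ravel()
for q in(-15,0,15): print("rim",B(plane(s,(x0+q*vx,y0+q*vy),.15)))
cnt=cv2.inRange(hsv,(0,0,0),(1,1,1))
E
```

```text
cup [0.5625 0.2155 0.1552] [-0.0654  0.1817] TCP bin [-0.0689  0.1472]
126
rim [-0.0246  0.0979]
rim [-0.0652  0.0985]
rim [-0.1075  0.0992]
```

In the scene view, the cup rim centre is at crop (357,422) and the hook comes out 40 mm left of the rim, which agrees with the planned move (TCP to bin y 0.1055). Moving over the rim.

step_arm:
  deltas:
    - [[0, 0, -0.02, -0.42, 0.03, 0.06, -1], [0, 0, -0.02, -0.42, 0.03, 0.06, -1], [0, 0, 0, -0.42, 0.03, 0.06, -1], [0, 0, 0, -0.36, 0.03, 0.06, -1], [0, 0, 0, 0, 0, 0, -1]]

```text
t: 23.82
position: [0.5561, 0.1398, 0.2583]
orientation: [0.733, 0.68, -0.001, -0.002]
force: [-0.9, -0.4, -1.5]
width: 0.0196
```

```bash
python3 p.py .5571 .1395 .215 85.6 12 -1
```

```text
t=23.82 pos=[0.5561 0.1398 0.2583] head=85.72 tilt=0.23 F=[-0.9 -0.4 -1.5] w=0.0196 left d=[  1.   -0.3 -43.3]mm rot=[-0.2 -0.1  0.1] N=4
[ 0.13  0.28 -0.58  1.76  0.16  1.15 -0.58]
[[-0.01, -0.0, 0.0, -0.0, 0.01, 0.43, -1.0], [-0.01, -0.0, 0.0, -0.0, 0.01, 0.43, -1.0], [-0.01, -0.0, 0.0, -0.0, 0.01, 0.43, -1.0], [-0.01, -0.0, 0.0, -0.0, 0.01, 0.43, -1.0]]
```

step_arm:
  deltas:
    - [[0, 0, 0, 0, 0.01, 0.4, -1], [0, 0, 0, 0, 0.01, 0.4, -1], [0, 0, 0, 0, 0.01, 0.3, -1], [0, 0, 0, 0, 0, 0, -1]]

```text
t: 24.32
position: [0.5563, 0.1406, 0.2283]
orientation: [0.733, 0.681, -0.001, -0.002]
force: [0.8, -0.2, -1.2]
width: 0.0199
```

```bash
python3 p.py .5571 .1395 .205 85.6 12 -1;python3 -c "
from snap import *
snap('e',{'scene':(240,140,110,130,5),'top':(190,70,80,130,4)})"
```

```text
t=24.32 pos=[0.5563 0.1406 0.2283] head=85.78 tilt=0.29 F=[ 0.8 -0.2 -1.2] w=0.0199 left d=[  0.8  -1.1 -23.3]mm rot=[-0.3 -0.1  0.2] N=2
[ 0.12  0.31 -0.58  1.79  0.18  1.1  -0.6 ]
[[-0.02, -0.01, 0.02, -0.02, 0.02, 0.47, -1.0], [-0.02, -0.01, 0.02, -0.02, 0.02, 0.47, -1.0]]
```

View pics/scenee.png

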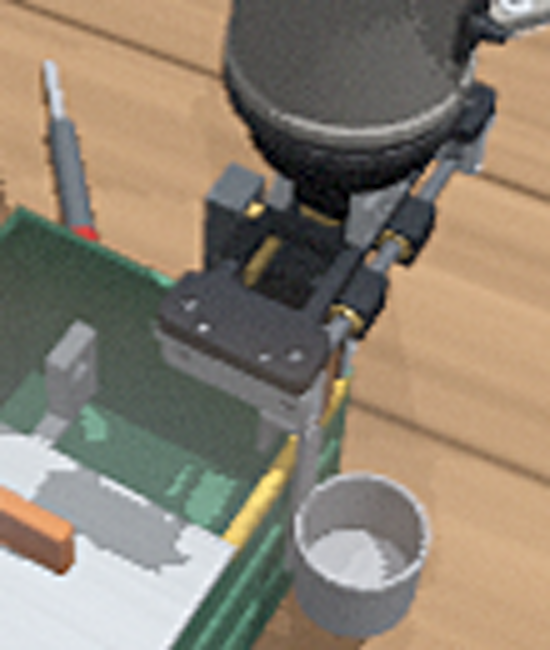

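View pics/tope.png

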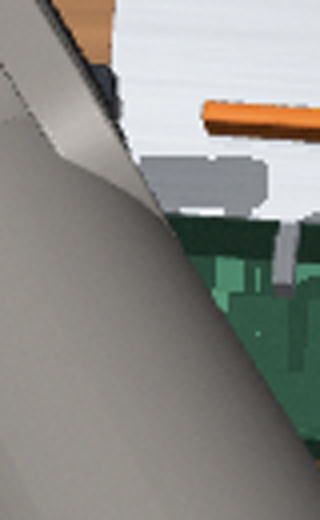

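The scene view shows the prong at about (262,440), inboard of the yellow rim, and the strap outboard. Lowering.

step_arm:
  deltas:
    - [[-0.02, 0, 0.02, -0.05, 0.02, 0.4, -1], [0, 0, 0, 0, 0, 0.3, -1], [0, 0, 0, 0, 0, 0.2, -1], [0, 0, 0, 0, 0, 0, -1]]

```text
t: 24.92
position: [0.5572, 0.1394, 0.2051]
orientation: [0.733, 0.68, 0.0, -0.001]
force: [-0.0, -0.4, -2.7]
width: 0.0199
```

```bash
python3 p.py .5571 .1395 .194 85.6 12 -1;python3 -c "
from snap import *
snap('f',{'scene':(240,150,110,130,5)})"
```

```text
t=24.93 pos=[0.5572 0.1394 0.2051] head=85.64 tilt=0.11 F=[-0.  -0.4 -2.7] w=0.0199 left d=[ -0.1   0.1 -11.1]mm rot=[-0.1 -0.1  0. ] N=1
[ 0.11  0.33 -0.57  1.82  0.2   1.05 -0.61]
[[-0.01, -0.02, 0.01, 0.0, -0.0, 0.45, -1.0]]
```

View pics/scenef.png

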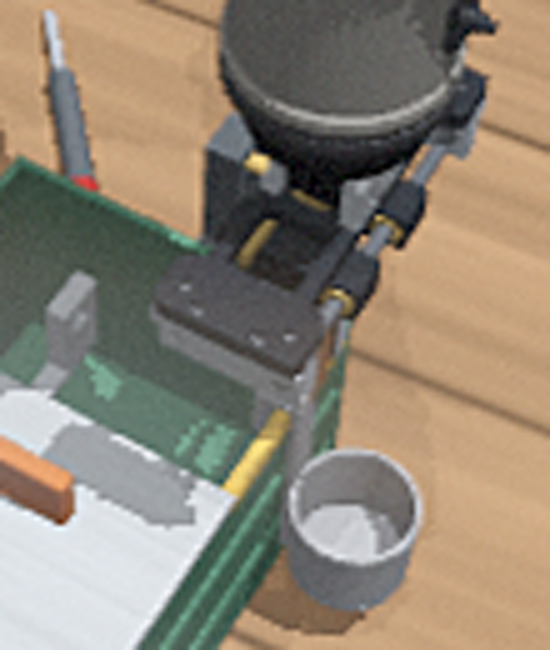

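The prong is inside the wall, with no contact force. Finishing the lowering gently.

step_arm:
  deltas:
    - [[0, 0, 0, 0, 0, 0.2, -1], [0, 0, 0, 0, 0, 0.16, -1], [0, 0, 0, 0, 0, 0.06, -1], [0, 0, 0, 0, 0, 0, -1]]

```text
t: 25.48
position: [0.5575, 0.1396, 0.1945]
orientation: [0.733, 0.68, 0.001, -0.001]
force: [-0.1, 0.9, -1.0]
width: 0.0198
```

```bash
python3 p.py .5571 .1395 .194 85.6 12 -1
```

```text
t=25.48 pos=[0.5575 0.1396 0.1945] head=85.64 tilt=0.11 F=[-0.1  0.9 -1. ] w=0.0198 left d=[-0.4 -0.1 -0.5]mm rot=[-0.  -0.1  0. ] N=1
[ 0.11  0.34 -0.57  1.83  0.21  1.03 -0.62]
[[-0.0, -0.02, 0.01, -0.01, -0.02, 0.02, -1.0]]
```

step_arm:
  deltas:
    - [[0, 0, 0, 0, 0, 0.06, -1], [0, 0, 0, 0, 0, 0, -1]]

```text
t: 25.72
position: [0.5578, 0.1398, 0.1938]
orientation: [0.733, 0.68, 0.001, -0.0]
force: [1.3, 0.6, -1.1]
width: 0.0196
```

step_arm:
  deltas:
    - [[0, 0, 0, 0, 0, 0.06, -1], [0, 0, 0, 0, 0, 0, -1]]

```text
t: 25.98
position: [0.5581, 0.14, 0.1938]
orientation: [0.734, 0.68, 0.001, 0.0]
force: [-0.1, -0.3, -3.2]
width: 0.0198
```

step_arm:
  deltas:
    - [[0, 0, 0, 0, 0, 0.08, -1], [0, 0, 0, 0, 0, 0.08, -1]]

```text
t: 26.22
position: [0.5585, 0.1405, 0.1933]
orientation: [0.734, 0.68, 0.002, 0.001]
force: [-14.3, -3.3, 38.0]
width: 0.0198
```

Contact at TCP z of about 0.1937. Relieving it slightly, then opening slowly.

step_arm:
  deltas:
    - [[0, 0, 0, 0, 0, -0.03, -1], [0, 0, 0, 0, 0, 0, -1]]

```text
t: 26.48
position: [0.5586, 0.1405, 0.1943]
orientation: [0.734, 0.68, 0.002, 0.001]
force: [-0.0, 0.2, -1.1]
width: 0.0197
```

```bash
python3 p.py .5571 .1395 .194 85.6 12 -1;python3 -c "
from snap import *
snap('g',{'scene':(240,150,110,130,5)})"
```

```text
t=26.48 pos=[0.5586 0.1405 0.1943] head=85.62 tilt=0.29 F=[-0.   0.2 -1.1] w=0.0197 left d=[-1.5 -1.  -0.3]mm rot=[ 0.3 -0.1  0. ] N=1
[ 0.11  0.34 -0.57  1.83  0.21  1.02 -0.62]
[[0.05, -0.01, 0.0, -0.05, -0.06, 0.01, -1.0]]
```

View pics/sceneg.png

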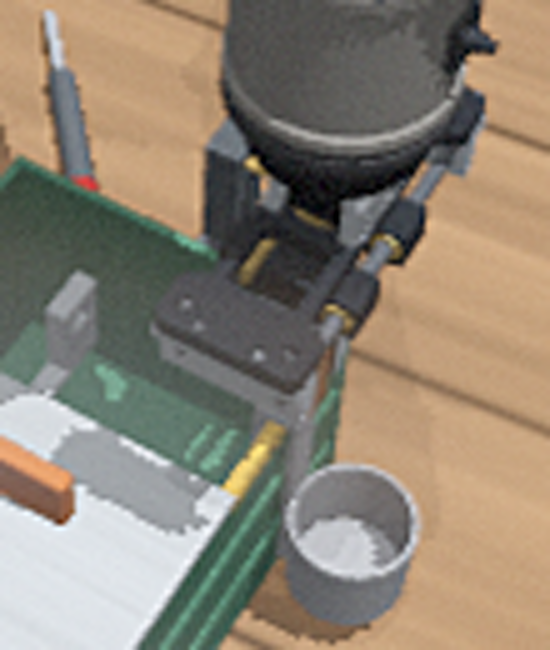

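step_arm:
  deltas:
    - [[0.03, 0, 0, -0.05, -0.02, 0.01, -1], [0, 0, 0, 0, 0, 0, -0.5], [0, 0, 0, 0, 0, 0, -0.4], [0, 0, 0, 0, 0, 0, -0.3], [0, 0, 0, 0, 0, 0, -0.2]]
  grip_force: 10

```text
t: 27.15
position: [0.5581, 0.1392, 0.1935]
orientation: [0.734, 0.68, 0.001, -0.0]
force: [0.0, -0.1, 0.4]
width: 0.0365
```

step_arm:
  deltas:
    - [[0, 0, 0, 0, 0, 0, 0.2], [0, 0, 0, 0, 0, 0, 0.5], [0, 0, 0, 0, 0, 0, 0.5]]

```text
t: 27.52
position: [0.5581, 0.1393, 0.1935]
orientation: [0.734, 0.68, 0.001, -0.0]
force: [0.3, 0.7, 0.4]
width: 0.0644
```

```bash
python3 p.py .5571 .1395 .194 85.6 12 .5;python3 -c "
from snap import *
snap('h',{'scene':(240,150,110,130,5)})"
```

```text
t=27.52 pos=[0.5581 0.1393 0.1935] head=85.62 tilt=0.12 F=[0.3 0.7 0.4] w=0.0644 left d=[-1.   0.2  0.5]mm rot=[ 0.1 -0.1  0. ] N=1
[ 0.11  0.34 -0.57  1.83  0.21  1.03 -0.62]
[[0.01, -0.02, 0.0, 0.0, -0.04, -0.02, 0.5]]
```

View pics/sceneh.png

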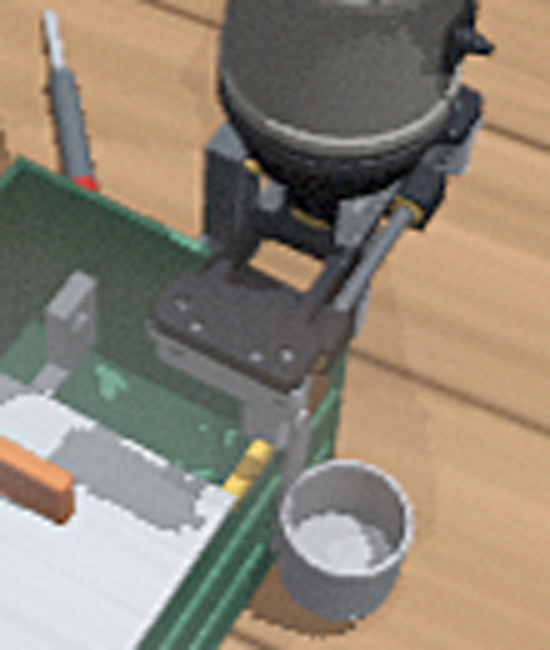

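The dipper is released and holding on the rim. Rising straight up.

step_arm:
  deltas:
    - [[0, 0, 0, 0, 0, -0.3, 0.5], [0, 0, 0, 0, 0, -0.6, 0.5], [0, 0, 0, 0, 0, -0.8, 0.5], [0, 0, 0, 0, 0, -1, 0.5], [0, 0, 0, 0, 0, -1, 0.5]]

```text
t: 28.2
position: [0.5575, 0.1392, 0.2912]
orientation: [0.733, 0.68, 0.001, -0.001]
force: [0.6, -0.3, -0.2]
width: 0.0705
```

```bash
python3 p.py .45 .0 .30 85.6 23 .5
```

```text
t=28.20 pos=[0.5575 0.1392 0.2912] head=85.65 tilt=0.11 F=[ 0.6 -0.3 -0.2] w=0.0705 left d=[-107.5 -139.2    8.8]mm rot=[ 0.  -0.1  0. ] N=8
[ 0.13  0.25 -0.59  1.72  0.15  1.21 -0.56]
[[0.0, -0.0, 0.0, -0.73, -0.48, -0.05, 0.5], [0.0, -0.0, 0.0, -0.73, -0.48, -0.05, 0.5], [0.0, -0.0, 0.0, -0.73, -0.48, -0.04, 0.5], [0.0, -0.0, 0.0, -0.73, -0.48, -0.04, 0.5], [0.0, -0.0, 0.0, -0.73, -0.48, -0.04, 0.5]]
```

step_arm:
  deltas:
    - [[0, 0, 0, -0.4, -0.2, -0.6, 0.5], [0, 0, 0, -0.73, -0.4, -0.2, 0.5], [0, 0, 0, -0.8, -0.4, 0, 0.5], [0, 0, 0, -0.9, -0.4, 0, 0.5], [0, 0, 0, -1, -0.4, 0, 0.5]]

```text
t: 28.82
position: [0.5032, 0.0443, 0.3161]
orientation: [0.733, 0.68, 0.003, 0.001]
force: [0.4, -0.3, -0.6]
width: 0.0701
```

step_arm:
  deltas:
    - [[0, 0, 0, -1, 0, 0, 0.5], [0, 0, 0, -1, 0, 0, 0.5], [0, 0, 0, -1, 0, 0, 0.5], [0, 0, 0, -1, 0, 0, 0.5], [0, 0, 0, 0, 0, 0, 0.5]]

```text
t: 29.45
position: [0.4915, -0.0629, 0.3181]
orientation: [0.734, 0.679, 0.003, 0.002]
force: [-0.1, 0.2, 0.9]
width: 0.0707
```

```bash
python3 p.py .45 .0 .30 85.6 23 .5;python3 -c "
from snap import *
snap('i',{'scene':(130,110,300,200,2),'top':(120,50,300,200,2)})
s,t=load('scenei'),load('topi')
crop(s,270,170,90,110,6,'si.png');crop(t,180,90,80,80,7,'ti.png')"
```

```text
t=29.45 pos=[ 0.4915 -0.0629  0.3181] head=85.49 tilt=0.36 F=[-0.1  0.2  0.9] w=0.0707 left d=[-41.5  62.9 -18.1]mm rot=[ 0.3 -0.1 -0.1] N=4
[ 0.43  0.07 -0.45  1.85  0.03  1.22 -0.11]
[[0.01, -0.0, -0.0, 0.59, -0.46, 0.18, 0.5], [0.01, -0.0, -0.0, 0.59, -0.46, 0.18, 0.5], [0.01, -0.0, -0.0, 0.59, -0.46, 0.18, 0.5], [0.01, -0.0, -0.0, 0.59, -0.46, 0.18, 0.5]]
```

View pics/scenei.png

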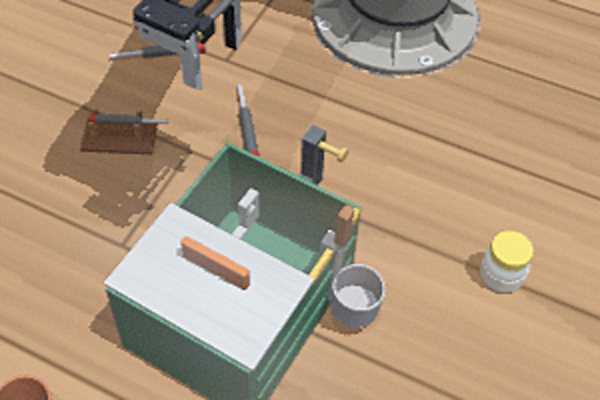

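View pics/topi.png

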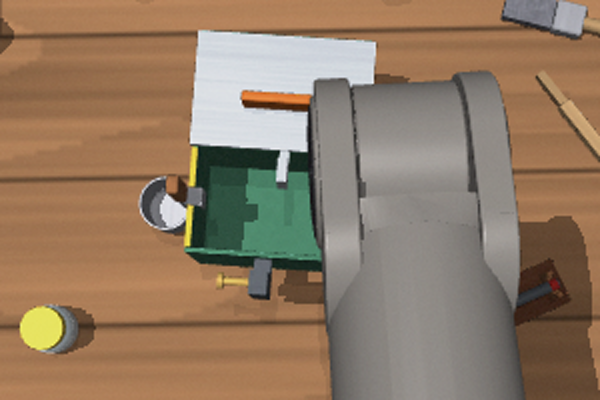

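View pics/si.png

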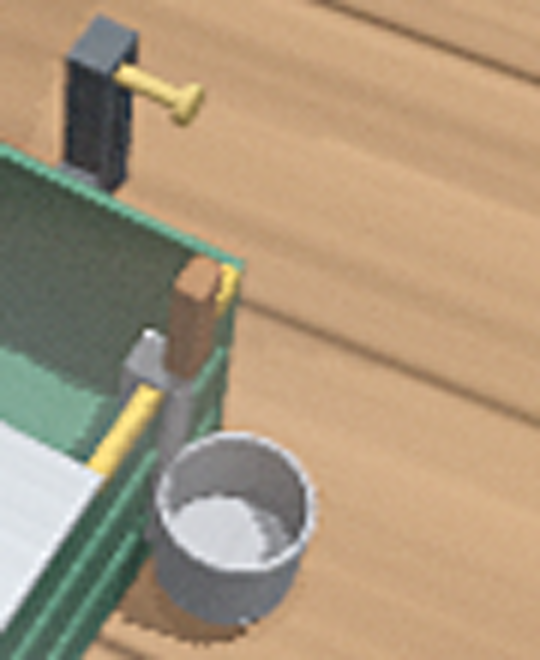

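View pics/ti.png

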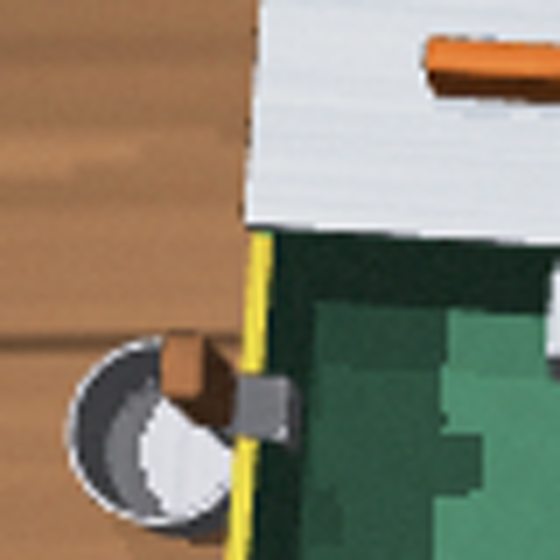

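```bash
python3 - <<'E'
from h import *
s,t=load("scenei"),load("topi")
o=np.array([.6138,.0293]);a=np.radians(-4.4);R=np.array([[np.cos(a),-np.sin(a)],[np.sin(a),np.cos(a)]])
B=lambda p:(R.T@(p[:2]-o)).round(4)
T=lambda u,v:np.array([(u+.5)/7-.5+180,(v+.5)/7-.5+90]);S=lambda u,v:np.array([(u+.5)/6-.5+270,(v+.5)/6-.5+170])
print("lid near-left corner",B(plane(t,T(248,226),.1575)),B(plane(s,S(103,478),.1575)))
g=tri(t,T(183,366),s,S(198,272)); print("grip top",B(g[0]),g[0][2].round(4),g[1].round(4), B(plane(t,T(183,366),.229)),B(plane(s,S(198,272),.229)))
c=tri(t,T(152,430),s,S(236,504));print("cup rim",B(c[0]),c[0][2].round(4),c[1].round(4),B(plane(t,T(152,430),.083)),B(plane(s,S(236,504),.083)))
print("pin head end",B(plane(t,np.array([(217+.5)/2-.5+120,(281+.5)/2-.5+50]),.188)))
print("jar",plane(t,np.array([(42+.5)/2-.5+120,(327+.5)/2-.5+50]),.072).round(4))
E
```

```text
lid near-left corner [-0.0071  0.0999] [-0.0034  0.1037]
grip top [-0.065   0.1075] 0.2242 0.0004 [-0.0659  0.1069] [-0.0619  0.1086]
cup rim [-0.064   0.1379] 0.0773 0.0026 [-0.0654  0.1381] [-0.0603  0.1379]
pin head end [-0.1633  0.056 ]
jar [0.4109 0.3211 0.072 ]
```

```bash
python3 -c "
from plant import r,readout
print(r.sign_off()); print(readout.state()['t'])"
```

```text
the job is handed in; nothing more can be done
None
the job is handed in; nothing more can be done
```

The job is done and was handed in at about 29.5 s of the 64 s allowed. No verdict was reported.

- **Lock pin:** I drove the pin about 21 mm to the left with the punch, where 15 mm clears the lid's lug. Pushing took about 9 N, and no brass showed on the lug's right side afterwards.
- **Punch:** It is back in its rest, lying in both notches.
- **Lid:** I pushed it against its stop. The near edge measures bin x −7 mm in the top view, which is fully open. The scene view read −3 mm there; I put the difference down to camera error, because the force jumped at the expected position.
- **Dipper:** It hangs by its hook over the left rim at bin x of about −65 mm, in the middle of the yellow line, with the cup outside. Tilt is about 1° and the gripper is well clear. While lowering, the force briefly reached about 40 N (38 N vertical) as the hook met the rim, and I eased it off before releasing.
- **Bystanders:** The jar measures within 1 mm of where it started. The dibber looks untouched in the last picture, though I did not measure it.

The two cameras disagreed by 2–4 mm throughout, so I relied on differences within one view for the pin and the hook.

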